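# Make up a fitter's pipe-repair box to its layout sheet and clip it shut

### The arm

A 6-joint arm with a two-finger parallel gripper is mounted at the origin on the work surface. World frame = base frame: x ahead of the robot, y to its left, z up, the work surface at z = 0. Lengths are in m, angles in rad, forces in N, time in s.
With the tool pointing down it reaches from about 0.35 to 0.85 m from the base axis. Payload 8.1 kg.
Tool frame: the origin (TCP) lies between the finger pads; the fingertips stand 11 mm ahead of it and the grasp point (between the pads) lies 8 mm behind it; y points along the fingers, x is the direction in which the jaws open and shut, and the axes are right-handed (so a half turn about y gives the same grasp; the last joint's range is limited). The gripper opens to 93 mm and grips with 3 to 60 N. Pads are 15 mm wide; open, the fingers measure 128 mm over their backs; the gripper's body (75 mm by 188 mm) begins 65 mm behind the grasp point.
Start: joints at [-1.232, 0.13, 1.488, -0, 1.523, -0.085], TCP at [0.247, -0.547, 0.23] pointing down, gripper open.
Joint ranges: [-2.96, 2.96], [-0.89, 2.26], [0.02, 2.5], [-1.34, 4.48], [0, 2.73], [-2.66, 2.66]. Speed limits (rad/s): [2.39, 2.39, 2.79, 3.14, 3.14, 3.14].

### API

Orientations are given as a rotation vector (axis times angle).
In Python, from plant import readout, optics, robot gives the robot as it stands.
- The arm moves only by the shell command python3 -m creep 'ROWS' [FORCE]. ROWS is JSON, a list that holds one entry, the list of rows, each a list of 7 numbers: the closure, from 0 (fully open) to 1 (shut), then the shift along the tool's x, y, z in cm, then the turn, a rotation vector about the tool's x, y, z in degrees. In form: [[[grip, x, y, z, wx, wy, wz], ...]]. A call has exactly 8 rows; each row shifts and turns the pose as measured when the row begins, along the tool's axes as they then stand; what a row does not reach is not made up. A row lasts 1/10 s, in which the tool goes at most 50 mm and 8.59 degrees, less where a joint would pass 70% of its speed; a pose out of reach is approached as far as the arm can. A call is refused whole if a number of a shift passes 5 or a number of a turn 8.59, either way. A call with a gripper value outside its range is refused whole. The fingers move at their own pace and stop on an object; FORCE is the grip in N (left out, the last holds). Time passes only in rows, so rows that do not move let the fingers close, or fill a call up. It gives the time, the measured TCP pose, the force and the opening at its end, in the units of the state.
- readout.read_state(): the state, without advancing time (a new reading comes with each control period).
- optics.read_camera(name): name is "scene" or "top" or "wrist"; returns a dict with "frame" (400x640x3 uint8, red, green, blue), "depth" (400x640 float32, m along the optical axis (not along the pixel's ray), 0 where there is no reading), "intrinsics" (3x3 intrinsics, pixels), "dist_coeffs" ([k1, k2, p1, p2, k3] as OpenCV has them; the pictures are not rectified), "R" (3x3) and "t" (3): a world point X has camera coordinates R X + t. Camera axes: x right, y down, z forward; pixel columns grow to the right and rows downward; lengths in m; the calibration is good to about 2 mm. A picture is of the moment at which its call begins.
- robot.close_job(): hands the job in, once; it reports no verdict.
The state is a dict: "t": time; "q": joint angles; "dq": joint speeds; "joint_torque": joint torques, N m; "tool_pos": TCP position; "orientation": TCP orientation; "force": force on the tool from outside, world axes, zero at the start; "wrist_torque": the same for the moment, N m; "opening": finger opening in m.
Only numpy, scipy, OpenCV 4.12 (cv2) and the standard library are available. Lean on these libraries where they do the work, as an engineer would, in place of code of your own. Each camera call takes 0.05 s, during which the arm holds its last target. There are 200 camera calls.

### The job

Make up the pipe-repair box: put each of the fittings and supplies lying on the bench (elbow, tee, coupling, tape roll, tin, carton - whichever of them are there) into the box, squarely on its own outline on the printed sheet; an outline whose item is not there stays empty. Then put the lid on, press it down until it sits flush all round, and swing the clips at both ends fully home over it. Leave the other things on the bench where they are.

Things in the scene. Friction and masses are not known exactly. Their poses are not given: they have to be found in the camera images.
- kit_box: Fixed dark plastic open box, outside 190 (its x) x 290 (its y) x 75 mm high, walls and floor 4. Origin: centre of its underside on the bench; z up. A white sheet on its floor has six printed outlines, 2 rows (88 mm apart in x) by 3 columns (90 apart in y), in an order that varies. Most room for fingers closing along its y. A clip is hinged at each short end, 7 mm outside the wall.
- clip_left (a joint): Clip at the box's +y end, rad: 0 = home over the lid, grows as it swings outwards, to 1.7; stiff, stays as left (0.03 N m). Rigid black angle 70 mm wide: 26 mm leg rising from the pin (box y 152, z 60, along x), then a 30 mm hook, 4 thick, at 0 level inwards over the lid (82 mm up), at 1.57 straight up with the leg level outwards. To close, push the hook inwards and over, then press it down.
- clip_right (a joint): The same clip at the box's -y end, mirror image, pin at box y = -152. 0 = home over the lid, grows as it swings outwards. Either clip goes home only over a seated lid (or none).
- lid: Loose dark plastic lid, 0.3 kg: plate 190 (its x) x 290 (y) x 5, under it a ridge 6 mm high (174 x 274) that drops inside the box walls with 4 mm play, so the plate lies on the rim. Starts ridge down, to the left. Origin: centre, at the ridge's bottom; seated it is 69 mm above the box's origin. Bow handle: bar 100 along y, 16 wide, 12 high, its middle 36 mm above the origin. Goes on either way round.
- elbow: Grey plastic pipe elbow lying flat, 59 x 59 x 34 mm: two arms with sockets 34 in diameter, pointing along its +x and +y. Origin: centre of that square, underside. The x arm lies on the line y = -12.5 and ends at x = 29.5 (last 22 mm is socket); the y arm on the line x = -12.5. Can be gripped across the x arm's socket.
- elbow_end (a point): Open end of the elbow's x arm: 29.5, -12.5, 17 mm from its origin.
- tee: Grey plastic pipe tee lying flat, 34 mm thick: run 66 mm long along its y on the line x = -12.5, one branch of 34 mm diameter along +x ending at x = 29.5. Overall 59 x 66 x 34. Origin: middle of the 59 x 66 rectangle, underside. Can be gripped across the branch's socket, 34 mm wide.
- tee_end (a point): Open end of the tee's branch: 29.5, 0, 17 mm from its origin.
- coupling: Grey plastic pipe coupling: plain tube, outside 36, bore 26, 36 mm tall, standing. Origin: centre of the underside.
- tape: Roll of white tape, 50 mm outside, 28 mm bore, 24 mm tall, lying flat. Origin: centre of the underside.
- tin: Small closed metal tin, 46 mm diameter (rim of the lid), 32 mm tall, standing. Origin: centre of the underside.
- carton: Small cardboard carton, 60 (its x) x 38 (its y) x 32 mm high. Origin: centre of the underside.
- mark_elbow: Printed outline for the elbow: L of 59 x 59 mm, with the outline printed about 3 mm outside its edge on the layout sheet. Fixed to the sheet, turns with the box. Origin: the centre that the item's own origin should lie over; axes as the item's axes should lie.
- mark_tee: Printed outline for the tee: T of 59 x 66 mm, with the outline printed about 3 mm outside its edge on the layout sheet. Fixed to the sheet, turns with the box. Origin: the centre that the item's own origin should lie over; axes as the item's axes should lie.
- mark_coupling: Printed outline for the coupling: two circles, of 36 and 26 mm, with the outline printed about 3 mm outside its edge on the layout sheet. Fixed to the sheet, turns with the box. Origin: the centre that the item's own origin should lie over; axes as the item's axes should lie.
- mark_tape: Printed outline for the tape roll: two circles, of 50 and 28 mm, with the outline printed about 3 mm outside its edge on the layout sheet. Fixed to the sheet, turns with the box. Origin: the centre that the item's own origin should lie over; axes as the item's axes should lie.
- mark_tin: Printed outline for the tin: one circle of 46 mm, with the outline printed about 3 mm outside its edge on the layout sheet. Fixed to the sheet, turns with the box. Origin: the centre that the item's own origin should lie over; axes as the item's axes should lie.
- mark_carton: Printed outline for the carton: rectangle 60 (x) x 38 (y) mm, with the outline printed about 3 mm outside its edge on the layout sheet. Fixed to the sheet, turns with the box. Origin: the centre that the item's own origin should lie over; axes as the item's axes should lie (either way round).
- tape_measure: Bystander: black pocket tape measure, 56 x 30 x 50 mm high, among the items. Origin: centre of the underside.
- end_cap: Bystander: flat grey pipe cap, 60 mm diameter, 24 mm tall, on the bench in front of the box. Origin: centre of the underside.
- screwdriver: Bystander: screwdriver lying beyond the lid.
- cement_bottle: Bystander: white bottle, 52 mm diameter, 110 mm tall, beyond the box. Origin: centre of the underside.
- wrench: Bystander: flat wrench lying beyond the box.
- offcut: Bystander: offcut of grey pipe, 40 mm diameter, 170 mm long, lying beyond the box.
Not all that is in view belongs to the job. What is shaped like the carton but purple is not meant. Leave any yellow look-alike of the tee alone.

How it is judged:
By the outcome, as a careful person would: the job done as asked, in the order asked, and still so for the second after the job is handed in, with the robot touching nothing.
Of elbow, tee, coupling, tape, tin, carton only 4 to 6 are there at a start; the rules pass over those that are not, and their reading is None.
At some moment in a run one of lid may be knocked a few centimetres aside while the robot is not near it.
It also fails if it takes over 210 s, if anything falls off the work surface, if the arm or the gripper's body presses on something with over 40 N, if the wrist force passes 120 N, or if a joint passes its speed limit or range.

## Working session

There is one attempt and no reset: what is moved stays moved. The work goes in short steps, Python scripts to look and compute and a shell command to move; the robot and the scene stay as the last step left them, time stands still between calls to the robot, and variables do not carry over. Pictures are saved under pics/ and viewed, about 12 in all and at most 16, crops included, and the job is handed in when it is done.

```bash
ls; mkdir -p pics
cat > h.py <<'E'
import numpy as np, cv2
from scipy.spatial.transform import Rotation as Ro
from plant import readout, optics, robot
def cam(n,name=None):
    c=optics.read_camera(n)
    if name: cv2.imwrite('pics/'+name+'.png',c['frame'][:,:,::-1])
    np.savez('last_'+n+'.npz',**{k:np.array(v) for k,v in c.items()})
    return c
def load(n): return dict(np.load('last_'+n+'.npz'))
def cloud(c):
    h,w=c['depth'].shape
    u,v=np.meshgrid(np.arange(w),np.arange(h))
    p=cv2.undistortPoints(np.stack([u,v],-1).reshape(-1,1,2).astype(np.float64),c['intrinsics'],np.array(c['dist_coeffs'])).reshape(h,w,2)
    d=c['depth'][...,None]
    P=np.concatenate([p*d,d],-1)
    X=(P-np.array(c['t']))@np.array(c['R'])
    X[c['depth']==0]=np.nan
    return X
def pix(c,X):
    X=np.atleast_2d(X).astype(float)
    return cv2.projectPoints(X,cv2.Rodrigues(np.array(c['R']))[0],np.array(c['t'],float),c['intrinsics'],np.array(c['dist_coeffs']))[0].reshape(-1,2)
def ray(c,u,v,z):
    p=cv2.undistortPoints(np.array([[[u,v]]],float),c['intrinsics'],np.array(c['dist_coeffs'])).ravel()
    R=np.array(c['R']);d=R.T@np.array([p[0],p[1],1]);o=-R.T@np.array(c['t'])
    return o+d*(z-o[2])/d[2]
E
python3 - <<'E'
from h import *
s=readout.read_state();print(s)
for n in ['scene','top','wrist']:
    c=cam(n,n+'0'); print(n,c['intrinsics'][0],c['t'],c['R'].tolist())
E
```

```text
pics
{'t': 0.0, 'q': array([-1.23233289e+00,  1.31133513e-01,  1.48928856e+00,  2.78759551e-06,
        1.52299783e+00, -8.54166137e-02]), 'dq': array([-0.00090683, -0.0003449 ,  0.00074927,  0.00107251,  0.00084957,
       -0.00094356]), 'joint_torque': array([ 1.27543140e-04, -5.59845185e+01, -4.91759312e+01,  7.70057808e-02,
        3.55289213e-02, -1.79286494e-04]), 'tool_pos': array([ 0.24660799, -0.54637075,  0.22859886]), 'orientation': array([-1.37927243,  0.89259489, -0.89022389]), 'force': array([ 0.3681854 , -0.77102785,  0.05773313]), 'wrist_torque': array([-0.0095632 ,  0.06004579, -0.03692601]), 'opening': 0.09330981884921556}
scene [379.18709029   0.         317.33444813] [-0.0062421  -0.34324448  1.62422652] [[0.08761807439668247, 0.9961447316925434, -0.004329729807803573], [0.747931890360523, -0.06865559178388025, -0.6602153414595423], [-0.6579672943397357, 0.05460845390593243, -0.7510638829961481]]
top [401.60847455   0.         313.21448611] [-0.01724735  0.53946037  0.92275049] [[-0.002079919187002771, -0.9999863763586812, -0.004787591587629523], [-0.9725263217335117, 0.0031372352127959384, -0.23277180089243188], [0.23278364949382063, 0.004171912301810253, -0.9725195975794443]]
wrist [289.45416831   0.         321.06229746] [-0.59920057 -0.02870223  0.39070613] [[0.4111592739326066, -0.9115613906948181, -0.0019703943114238575], [-0.8815121231904025, -0.39815415145308414, 0.25379056000770545], [-0.2321301965009335, -0.10261141591073218, -0.9672571887544875]]
```

View pics/top0.png

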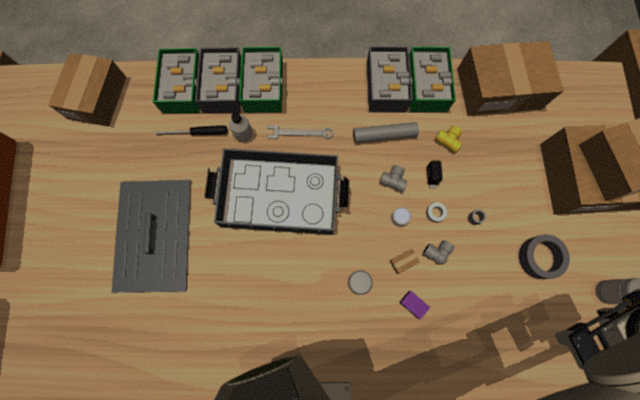

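View pics/scene0.png

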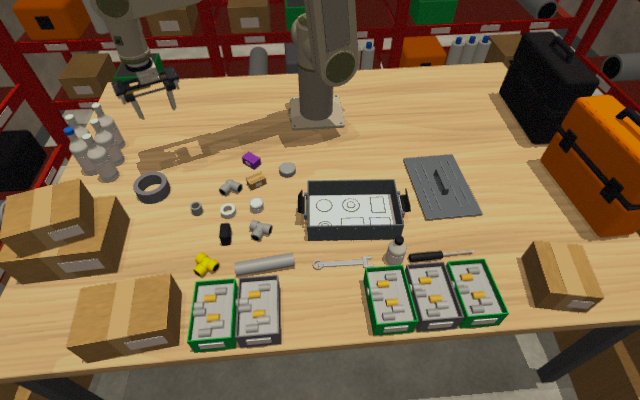

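Run:
```python
from h import *
s=readout.read_state();print(Ro.from_rotvec(s['orientation']).as_matrix().round(3))
```

```text
[[ 0.411 -0.     0.912]
 [-0.912  0.001  0.411]
 [-0.001 -1.     0.   ]]
```

Run:
```python
from h import *
c=load('top');X=cloud(c)
img=c['frame']
b=X[300:330,230:280].reshape(-1,3);print('bench z',np.nanmedian(b[:,2]), np.nanmedian(X[240:280,200:330,2]))
for n,(u0,v0,u1,v1) in dict(tee=(376,160,412,197),coup=(465,205,490,228),tape=(425,199,450,226),tin=(389,204,414,230),carton=(386,246,422,276),elbow=(420,234,458,270),tmeas=(424,156,446,190),cap=(345,267,375,297),lid=(110,175,195,296),handle=(140,205,165,260),box=(214,146,345,238)).items():
    P=X[v0:v1,u0:u1].reshape(-1,3);P=P[~np.isnan(P[:,0])]
    zt=np.percentile(P[:,2],98)
    lo=0.012 if n not in('lid','handle','box') else dict(lid=.006,handle=.028,box=.065)[n]
    Q=P[P[:,2]>lo]
    T=Q[Q[:,2]>zt-0.006]
    r=cv2.minAreaRect((Q[:,:2]*1000).astype(np.float32))
    print(n,'ztop',zt.round(4),'n',len(Q),'mean',(Q[:,:2].mean(0)*1000).round(1),'rect',np.round(r[0],1),np.round(r[1],1),round(r[2],1),'top mean',(T[:,:2].mean(0)*1000).round(1))
big=cv2.resize(img[140:310,205:500,::-1],None,fx=2.7,fy=2.7,interpolation=cv2.INTER_CUBIC);cv2.imwrite('pics/crop1.png',big)
```

```text
bench z 0.0001315727731719095 0.00044864521094744176
tee ztop 0.0351 n 446 mean [ 605.  -227.4] rect [ 610.7 -230.3] [64.  58.2] 66.1 top mean [ 607.4 -228.8]
coup ztop 0.038 n 168 mean [ 503.5 -436.2] rect [ 503.7 -437.2] [35.7 36.5] 2.8 top mean [ 503.8 -436.7]
tape ztop 0.0267 n 243 mean [ 517.5 -333.6] rect [ 518.7 -333.9] [48.4 49.5] 84.1 top mean [ 517.9 -334.5]
tin ztop 0.0354 n 277 mean [ 505.1 -239.5] rect [ 505.8 -240.6] [44.  44.3] 89.3 top mean [ 506.3 -240. ]
carton ztop 0.0353 n 412 mean [ 392.7 -242. ] rect [ 393.6 -243.5] [38.4 61.4] 27.3 top mean [ 393.4 -243.3]
elbow ztop 0.0353 n 455 mean [ 414.  -329.9] rect [ 419.  -332.2] [60.2 59.6] 56.8 top mean [ 415.  -331.7]
tmeas ztop 0.0525 n 334 mean [ 616.4 -329.2] rect [ 618.6 -332.9] [32.  53.5] 87.8 top mean [ 619.  -332.7]
cap ztop 0.0269 n 459 mean [ 342.3 -132.8] rect [ 342.4 -132.8] [54.5 58.2] 89.8 top mean [ 342.3 -132.9]
lid ztop 0.0406 n 8030 mean [457.4 396.3] rect [461.6 395.9] [290.8 198.1] 1.0 top mean [461.6 396.3]
handle ztop 0.0445 n 307 mean [460.3 395.9] rect [462.3 397.2] [100.8  17.8] 1.2 top mean [462.  396.7]
box ztop 0.0765 n 1144 mean [569.9  62.9] rect [567.5  66.6] [325.7 192.9] 86.2 top mean [566.6  63.2]
```

View pics/crop1.png

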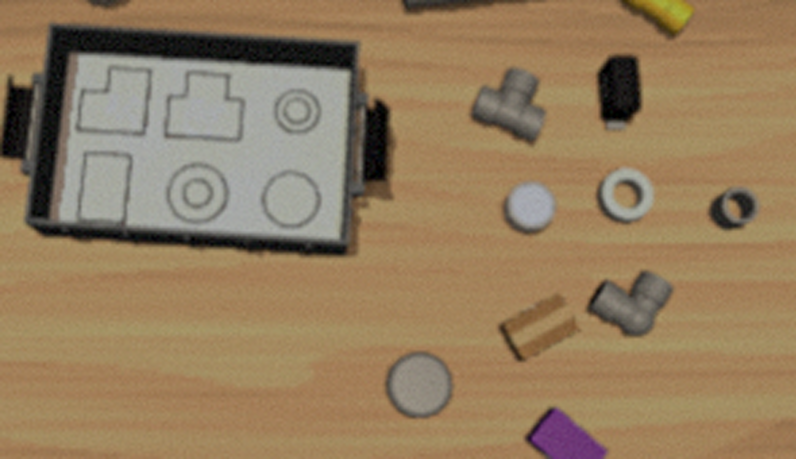

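```bash
cat >> h.py <<'E'
from scipy.spatial import cKDTree
from scipy.optimize import minimize
def _grid(x0,x1,y0,y1,s=.0015):
    a,b=np.meshgrid(np.arange(x0,x1+1e-6,s),np.arange(y0,y1+1e-6,s));return np.c_[a.ravel(),b.ravel()]
def _disk(r,ri=0):
    g=_grid(-r,r,-r,r);d=np.hypot(*g.T);return g[(d<=r)&(d>=ri)]
TPL=dict(elbow=np.vstack([_grid(-.0295,.0295,-.0295,.0045),_grid(-.0295,.0045,.0045,.0295)]),
 tee=np.vstack([_grid(-.0295,.0045,-.033,.033),_grid(.0045,.0295,-.017,.017)]),
 carton=_grid(-.03,.03,-.019,.019),tin=_disk(.023),tape=_disk(.025,.014),coupling=_disk(.018,.013))
ZT=dict(elbow=.034,tee=.034,carton=.032,tin=.032,tape=.024,coupling=.036)
def fit(Q,name,th0s):
    T=TPL[name]; tq=cKDTree(Q); tt=cKDTree(T)
    rad=name in('tin','tape','coupling')
    def f(p):
        R=Ro.from_euler('z',p[2]).as_matrix()[:2,:2]
        a=tt.query((Q-p[:2])@R)[0]; b=tq.query(T@R.T+p[:2])[0]
        return 1e6*(np.mean(np.minimum(a,.01)**2)+.5*np.mean(np.minimum(b,.01)**2))
    best=None
    m=(Q.min(0)+Q.max(0))/2
    for t0 in ([0] if rad else th0s):
        s=np.array([[m[0],m[1],t0]]*4)+np.vstack([[0,0,0],np.diag([.006,.006,0 if rad else .3])])
        r=minimize(f,[m[0],m[1],t0],method='Nelder-Mead',options=dict(initial_simplex=s,xatol=1e-5,fatol=1e-3))
        if best is None or r.fun<best.fun: best=r
    return best
def find(c,name,guess,rad=.05,base=0.0,lo=.009,th0s=np.arange(-3.14,3.14,.5)):
    X=cloud(c).reshape(-1,3);X=X[~np.isnan(X[:,0])]
    Q=X[(np.hypot(X[:,0]-guess[0],X[:,1]-guess[1])<rad)&(X[:,2]>base+lo)&(X[:,2]<base+ZT[name]+.01)]
    r=fit(Q[:,:2],name,th0s)
    print(name,'x,y mm',(r.x[:2]*1000).round(1),'th deg',round(np.degrees(r.x[2]),1),'cost',round(r.fun,2),'n',len(Q),'ztop',np.percentile(Q[:,2],97).round(4))
    return r.x
E
python3 - <<'E'
from h import *
c=load('top')
for n,g in dict(tee=(.611,-.230),elbow=(.419,-.332),carton=(.3936,-.2435),tin=(.506,-.240),tape=(.5187,-.334),coupling=(.5037,-.437)).items(): find(c,n,g,.045 if n!='coupling' else .03)
X=cloud(c).reshape(-1,3);X=X[~np.isnan(X[:,0])]
near=X[(abs(X[:,0]-.567)<.13)&(abs(X[:,1]-.065)<.22)]
B=near[(near[:,2]>.071)&(near[:,2]<.08)&(abs(near[:,1]-.065)<.155)][:,:2]
def res(p):
    R=Ro.from_euler('z',p[2]).as_matrix()[:2,:2];b=abs((B-p[:2])@R)
    dx=abs(b[:,0]-.093);dy=abs(b[:,1]-.143)
    return np.minimum(np.minimum(np.maximum(dx-.002,0),np.maximum(dy-.002,0)),.006)
best=min((minimize(lambda p:1e6*np.mean(res(p)**2),[.567+a,.064+b,t],method='Nelder-Mead',options=dict(initial_simplex=[[.567+a,.064+b,t],[.572+a,.064+b,t],[.567+a,.069+b,t],[.567+a,.064+b,t+.04]])) for a in(-.003,.003) for b in(-.003,.003) for t in(-.07,-.04)),key=lambda r:r.fun)
print('box',best.x,np.degrees(best.x[2]),best.fun)
p=best.x;R=Ro.from_euler('z',p[2]).as_matrix()[:2,:2]
N=np.c_[(near[:,:2]-p[:2])@R,near[:,2]]
for s in(1,-1):
    K=N[(s*N[:,1]>.148)&(N[:,2]>.02)];K[:,1]*=s
    print('clip',s,'zmax',K[:,2].max(),'y of top',K[K[:,2]>K[:,2].max()-.008][:,1].mean(),'ymax',K[:,1].max(),'x',K[:,0].min(),K[:,0].max())
    h,e=np.histogram(K[:,1],12)
    print([(round(a,3),round(np.median(K[(K[:,1]>=a)&(K[:,1]<=b),2]),3)) for a,b in zip(e,e[1:]) if ((K[:,1]>=a)&(K[:,1]<=b)).any()])
S=N[(abs(N[:,0])<.06)&(abs(N[:,1])<.11)];print('sheet z',np.median(S[:,2]))
for nm,(u,v) in dict(elbow=0 and (0,0) or (0,0)).items(): pass
Rz=Ro.from_euler('z',p[2]).as_matrix()
pts=[Rz@np.array([x,y,0])+[p[0],p[1],.0045] for x in(.044,-.044) for y in(.09,0,-.09)]
print(pix(c,pts).round(1).tolist())
Bt=X[(X[:,2]>.09)&(abs(X[:,0]-.72)<.1)&(X[:,1]>.1)&(X[:,1]<.3)&(X[:,2]<.13)];print('bottle',Bt.min(0),Bt.max(0))
E
```

```text
tee x,y mm [ 611.2 -230. ] th deg -22.9 cost 1.26 n 447 ztop 0.0358
elbow x,y mm [ 420.  -331.1] th deg -32.5 cost 1.2 n 455 ztop 0.036
carton x,y mm [ 393.3 -243.7] th deg 118.1 cost 0.91 n 418 ztop 0.0359
tin x,y mm [ 505.4 -240.4] th deg 0.0 cost 0.97 n 285 ztop 0.0357
tape x,y mm [ 518.1 -334.2] th deg 0.0 cost 1.0 n 255 ztop 0.0276
coupling x,y mm [ 503.8 -436.5] th deg 0.0 cost 1.08 n 181 ztop 0.0389
box [ 0.5675593   0.07031674 -0.06347217] -3.6366876315714025 0.3846366857793671
clip 1 zmax 0.09963785459580475 y of top 0.1693575694518335 ymax 0.17401796090128405 x -0.045982724044794976 0.046953789508613564
[(np.float64(0.149), np.float64(0.064)), (np.float64(0.151), np.float64(0.063)), (np.float64(0.153), np.float64(0.064)), (np.float64(0.155), np.float64(0.064)), (np.float64(0.157), np.float64(0.065)), (np.float64(0.159), np.float64(0.064)), (np.float64(0.161), np.float64(0.065)), (np.float64(0.163), np.float64(0.065)), (np.float64(0.166), np.float64(0.067)), (np.float64(0.168), np.float64(0.091)), (np.float64(0.17), np.float64(0.07)), (np.float64(0.172), np.float64(0.068))]
clip -1 zmax 0.10330343598476027 y of top 0.1620568954872154 ymax 0.17621217419653545 x -0.04773216982593144 0.04636775836843527
[(np.float64(0.148), np.float64(0.063)), (np.float64(0.15), np.float64(0.064)), (np.float64(0.153), np.float64(0.065)), (np.float64(0.155), np.float64(0.065)), (np.float64(0.157), np.float64(0.067)), (np.float64(0.16), np.float64(0.096)), (np.float64(0.162), np.float64(0.097)), (np.float64(0.164), np.float64(0.092)), (np.float64(0.167), np.float64(0.088)), (np.float64(0.169), np.float64(0.083)), (np.float64(0.172), np.float64(0.078)), (np.float64(0.174), np.float64(0.072))]
sheet z 0.005533386576077793
[[246.9, 176.7], [280.7, 178.7], [314.6, 180.6], [243.5, 209.1], [277.9, 211.2], [312.6, 213.3]]
bottle [0.72789497 0.16032501 0.09051034] [0.75066051 0.18454233 0.11385644]
```

```bash
cat >> h.py <<'E'
BX=np.array([.56756,.07032]);BT=-.06347
def b2w(x,y):
    R=Ro.from_euler('z',BT).as_matrix()[:2,:2];return BX+R@np.array([x,y])
def w2b(P): return (np.asarray(P)[:2]-BX)@Ro.from_euler('z',BT).as_matrix()[:2,:2]
def go(x,y,z,yaw):
    "needed turn (deg about tool y) and shift (cm, axes after the turn / as they stand)"
    s=readout.read_state();M=Ro.from_rotvec(s['orientation']).as_matrix()
    a=np.radians(yaw);T=np.array([[np.cos(a),0,-np.sin(a)],[np.sin(a),0,np.cos(a)],[0,-1,0]])
    rv=np.degrees(Ro.from_matrix(M.T@T).as_rotvec())
    d=(np.array([x,y,z])-s['tool_pos'])*100
    print('t',round(s['t'],2),'pos',s['tool_pos'].round(4),'F',s['force'].round(1),'op',round(s['opening'],4),'| turn',rv.round(2),'| shift then',(T.T@d).round(2),'| now-axes',(M.T@d).round(2))
BYAW=-90+np.degrees(BT)
E
python3 -m creep '[[[0.5,0,-0.5,5,0,7,0],[1,0,-0.5,5,0,7,0],[1,0,0,5,0,7,0],[1,0,0,5,0,7,0],[1,-5,0,1,0,0,0],[1,-5,0,1,0,0,0],[1,-5,0,1,0,0,0],[1,-5,0,1,0,0,0]]]' 20
python3 -c "
from h import *
go(*b2w(0,-.135),.093,BYAW)"
```

```text
t: 0.95
tool_pos: [0.497, -0.3104, 0.2263]
orientation: [-1.164, 1.297, -1.262]
force: [-0.0, -0.1, 0.1]
opening: 0.0336
t 0.95 pos [ 0.497  -0.3104  0.2263] F [-0.  -0.1  0.1] op 0.0336 | turn [ 0.89 -1.84 -0.75] | shift then [-24.94  13.33   4.63] | now-axes [-24.9   13.59   4.04]
```

```bash
python3 -m creep '[[[1,-5,0,1,0,-2,0],[1,-5,0,1,0,0,0],[1,-5,0,1,0,0,0],[1,-5,0,1,0,0,0],[1,-4.5,0,1,0,0,0],[1,0,3,0,0,0,0],[1,0,3,0,0,0,0],[1,0,0,0,0,0,0]]]'
python3 -c "
from h import *
go(*b2w(0,-.135),.093,BYAW)"
```

```text
t: 1.75
tool_pos: [0.561, -0.0612, 0.1662]
orientation: [-1.184, 1.265, -1.226]
force: [-1.0, -0.4, -1.4]
opening: 0.0005
t 1.75 pos [ 0.561  -0.0612  0.1662] F [-1.  -0.4 -1.4] op 0.0005 | turn [ 0.92  0.79 -0.95] | shift then [ 0.33  7.32 -0.18] | now-axes [ 0.45  7.31 -0.07]
```

```bash
python3 -m creep '[[[1,0.4,3.5,0,0.9,0.8,-0.9],[1,0,3.4,0,0,0,0],[1,0,0.4,0,0,0,0],[1,1,0,0,0,0,0],[1,1,0,0,0,0,0],[1,0.7,0,0,0,0,0],[1,0.4,0,0,0,0,0],[1,0,0,0,0,0,0]]]'
python3 - <<'E'
from h import *
go(*b2w(0,-.165),.093,BYAW)
c=cam('scene','s1');cv2.imwrite('pics/s1c.png',cv2.resize(c['frame'][150:260,270:450,::-1],None,fx=4,fy=4))
E
```

```text
t: 2.55
tool_pos: [0.5637, -0.1022, 0.1036]
orientation: [-1.17, 1.248, -1.266]
force: [0.2, 0.7, 0.0]
opening: 0.0003
t 2.55 pos [ 0.5637 -0.1022  0.1036] F [0.2 0.7 0. ] op 0.0003 | turn [-0.69 -0.19  0.13] | shift then [-0.74  1.06 -0.71] | now-axes [-0.74  1.05 -0.73]
```

View pics/s1c.png

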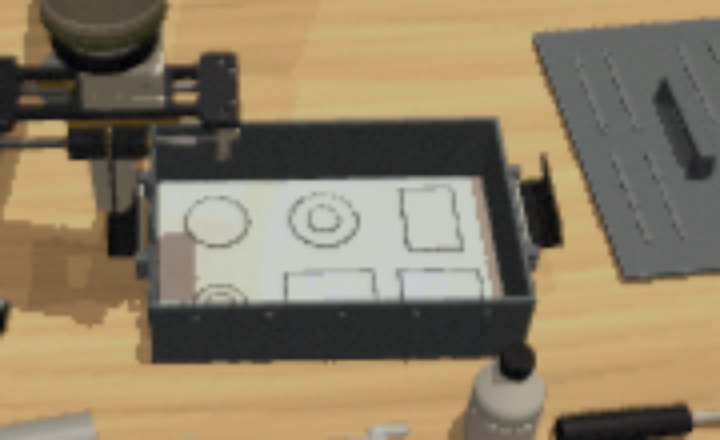

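```bash
python3 -m creep '[[[1,-1,-2,-0.3,-0.7,0,0],[1,-5,-2,-0.3,0,0,0],[1,-5,0,0,0,0,0],[1,-5,0,0,0,0,0],[1,-5,0,0,0,0,0],[1,-5,0,0,0,0,0],[1,-5,0,0,0,0,0],[1,0,0,0,0,0,0]]]'
python3 -c "
from h import *
go(*b2w(0,.135),.093,BYAW)"
```

```text
t: 3.4
tool_pos: [0.5809, 0.21, 0.1482]
orientation: [-1.169, 1.256, -1.266]
force: [-0.3, -0.1, 0.9]
opening: 0.0003
t 3.4 pos [0.5809 0.21   0.1482] F [-0.3 -0.1  0.9] op 0.0003 | turn [-0.44 -0.51  0.  ] | shift then [ 0.53  5.52 -0.45] | now-axes [ 0.53  5.51 -0.48]
```

```bash
python3 -m creep '[[[1,0.6,2.5,-0.4,-0.4,-0.5,0],[1,0,2.5,0,0,0,0],[1,0,1,0,0,0,0],[1,-1,0.3,0,0,0,0],[1,-1,0,0,0,0,0],[1,-1,0,0,0,0,0],[1,-0.5,0,0,0,0,0],[1,0,0,0,0,0,0]]]'
python3 - <<'E'
from h import *
go(*b2w(0,.165),.093,BYAW)
go(.5187,-.3342,.16,BYAW)
E
```

```text
t: 4.2
tool_pos: [0.5803, 0.2317, 0.0874]
orientation: [-1.193, 1.245, -1.271]
force: [-0.9, 0.6, 0.5]
opening: 0.0002
t 4.2 pos [0.5803 0.2317 0.0874] F [-0.9  0.6  0.5] op 0.0002 | turn [-0.11  0.02  1.17] | shift then [-0.31 -0.56 -0.24] | now-axes [-0.3  -0.57 -0.24]
t 4.2 pos [0.5803 0.2317 0.0874] F [-0.9  0.6  0.5] op 0.0002 | turn [-0.11  0.02  1.17] | shift then [56.87 -7.26 -2.56] | now-axes [57.   -6.11 -2.56]
```

```bash
python3 -m creep '[[[1,-0.7,0,-0.2,0,0,1],[0.5,0,-5,0,0,0,0],[0,5,-5,0,0,0,0],[0,5,-2,0,0,0,0],[0,5,0,0,0,0,0],[0,5,0,0,0,0,0],[0,5,0,0,0,0,0],[0,5,0,0,0,0,0]]]' >/dev/null
python3 -m creep '[[[0,5,0,-1,0,0,0],[0,5,0,-1,0,0,0],[0,5,0,-1,0,0,0],[0,5,0,-1,0,0,0],[0,5,0,-1,0,0,0],[0,4,0,0,0,0,0],[0,0,0,0,0,0,0],[0,0,0,0,0,0,0]]]'
python3 - <<'E'
from h import *
c=cam('wrist','w1')
for n,g in dict(tee=(.611,-.230),elbow=(.419,-.332),carton=(.3936,-.2435),tin=(.506,-.240),tape=(.5187,-.334),coupling=(.5037,-.437)).items(): find(c,n,g,.045 if n!='coupling' else .03)
go(.504,-.4365,.12,BYAW)
E
```

```text
t: 5.8
tool_pos: [0.5076, -0.3382, 0.2289]
orientation: [-1.166, 1.215, -1.286]
force: [0.4, -0.1, 0.7]
opening: 0.0932
tee x,y mm [ 612.9 -232.9] th deg -23.6 cost 0.56 n 2243 ztop 0.0347
elbow x,y mm [ 423.4 -332.8] th deg -33.0 cost 0.82 n 1492 ztop 0.0348
carton x,y mm [ 407.4 -249.9] th deg -88.6 cost 10.38 n 856 ztop 0.0337
tin x,y mm [ 507.7 -243. ] th deg 0.0 cost 0.53 n 1166 ztop 0.0342
tape x,y mm [ 520.  -336.5] th deg 0.0 cost 0.54 n 879 ztop 0.0258
coupling x,y mm [ 505.8 -437.3] th deg 0.0 cost 0.59 n 583 ztop 0.0374
t 5.85 pos [ 0.5077 -0.338   0.229 ] F [-0.5 -0.8  1.2] op 0.0926 | turn [-2.26  0.23  1.12] | shift then [ 9.85 10.9   0.26] | now-axes [ 9.63 11.09 -0.22]
```

View pics/w1.png

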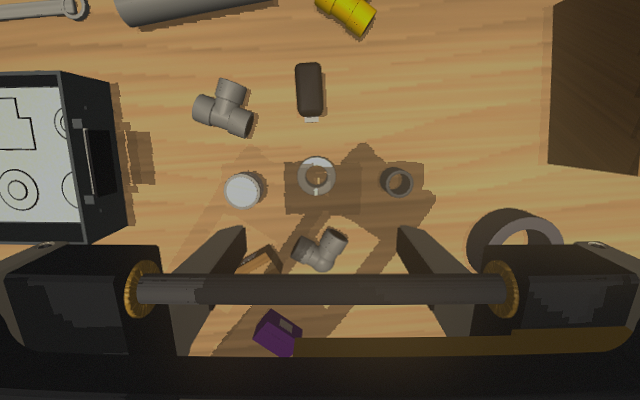

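```bash
python3 -m creep '[[[0,5,2,0,-2.2,0.2,1.1],[0,4.7,3,0,0,0,0],[0,0,3,0,0,0,0],[0,0,3,0,0,0,0],[0,0,0,0,0,0,0],[0,0,0,0,0,0,0],[0,0,0,0,0,0,0],[0,0,0,0,0,0,0]]]'
python3 -c "
from h import *
go(.5050,-.437,.021,BYAW)"
```

```text
t: 6.65
tool_pos: [0.5124, -0.4254, 0.1274]
orientation: [-1.182, 1.236, -1.253]
force: [-0.3, -0.1, -0.1]
opening: 0.0932
t 6.65 pos [ 0.5124 -0.4254  0.1274] F [-0.3 -0.1 -0.1] op 0.0932 | turn [-0.55  0.83  0.21] | shift then [ 1.21 10.64 -0.67] | now-axes [ 1.16 10.63 -0.79]
```

```bash
python3 -m creep '[[[0,1.2,0,-0.7,-0.5,0.8,0.2],[0,0,2,0,0,0,0],[0,0,2,0,0,0,0],[0,0,2,0,0,0,0],[0,0,2,0,0,0,0],[0,0,1,0,0,0,0],[0,0,0.5,0,0,0,0],[0,0,0,0,0,0,0]]]'
python3 -c "
from h import *
go(.5050,-.437,.021,BYAW)"
```

```text
t: 7.45
tool_pos: [0.5081, -0.448, 0.0432]
orientation: [-1.178, 1.243, -1.276]
force: [-0.1, 0.7, 0.6]
opening: 0.0933
t 7.45 pos [ 0.5081 -0.448   0.0432] F [-0.1  0.7  0.6] op 0.0933 | turn [-0.73 -0.25  0.82] | shift then [-1.08  2.22 -0.38] | now-axes [-1.11  2.2  -0.41]
```

```bash
python3 -m creep '[[[0,-0.8,0.8,-0.3,-0.7,0,0.8],[0,0,0.8,0,0,0,0],[0,0,0.4,0,0,0,0],[0,0,0,0,0,0,0],[0.5,0,0,0,0,0,0],[0.8,0,0,0,0,0,0],[0.8,0,0,0,0,0,0],[0.8,0,0,0,0,0,0]]]' 15
python3 -c "
from h import *
go(.5050,-.437,.021,BYAW)"
```

```text
t: 8.25
tool_pos: [0.5074, -0.4411, 0.0255]
orientation: [-1.176, 1.255, -1.262]
force: [-0.9, -0.1, 0.3]
opening: 0.0658
t 8.25 pos [ 0.5074 -0.4411  0.0255] F [-0.9 -0.1  0.3] op 0.0658 | turn [-0.2  -0.24  0.15] | shift then [-0.39  0.45 -0.26] | now-axes [-0.39  0.44 -0.27]
```

```bash
python3 -m creep '[[[0.8,-0.3,0.3,-0.2,0,0,0],[0.8,0,0,0,0,0,0],[0.8,0,0,0,0,0,0],[0.8,0,0,0,0,0,0],[0.8,0,0,0,0,0,0],[0.8,0,0,0,0,0,0],[0.8,0,0,0,0,0,0],[0.8,0,0,0,0,0,0]]]' 15
python3 - <<'E'
from h import *
go(.5050,-.437,.14,BYAW)
go(*b2w(.044,-.09),.14,BYAW)
E
```

```text
t: 9.05
tool_pos: [0.5055, -0.4378, 0.0225]
orientation: [-1.176, 1.255, -1.263]
force: [-0.7, -0.0, 0.3]
opening: 0.0346
t 9.05 pos [ 0.5055 -0.4378  0.0225] F [-0.7 -0.   0.3] op 0.0346 | turn [-0.22 -0.24  0.17] | shift then [ -0.08 -11.75  -0.06] | now-axes [-4.000e-02 -1.175e+01 -1.000e-02]
t 9.05 pos [ 0.5055 -0.4378  0.0225] F [-0.7 -0.   0.3] op 0.0346 | turn [-0.22 -0.24  0.17] | shift then [-42.1  -11.75   7.37] | now-axes [-42.1  -11.85   7.24]
```

```bash
python3 -m creep '[[[0.8,0,-4,0,0,0,0],[0.8,0,-4,0,0,0,0],[0.8,-4,-3,1,0,0,0],[0.8,-5,0,1,0,0,0],[0.8,-5,0,1,0,0,0],[0.8,-5,0,1,0,0,0],[0.8,-5,0,1,0,0,0],[0.8,-5,0,1,0,0,0]]]' >/dev/null
python3 -m creep '[[[0.8,-5,0,1,0,0,0],[0.8,-5,0,0,0,0,0],[0.8,0,0,0,0,0,0],[0.8,0,0,0,0,0,0],[0.8,0,0,0,0,0,0],[0.8,0,0,0,0,0,0],[0.8,0,0,0,0,0,0],[0.8,0,0,0,0,0,0]]]'
python3 - <<'E'
from h import *
go(*b2w(.044,-.09),.030,BYAW)
c=cam('wrist','w2')
E
```

```text
t: 10.65
tool_pos: [0.6019, -0.0562, 0.1364]
orientation: [-1.169, 1.257, -1.271]
force: [-0.3, 0.4, -1.2]
opening: 0.0348
t 10.65 pos [ 0.6019 -0.0562  0.1364] F [-0.3  0.4 -1.2] op 0.0348 | turn [-0.47 -0.68  0.16] | shift then [-3.41 10.64  0.18] | now-axes [-3.44 10.64  0.05]
```

View pics/w2.png

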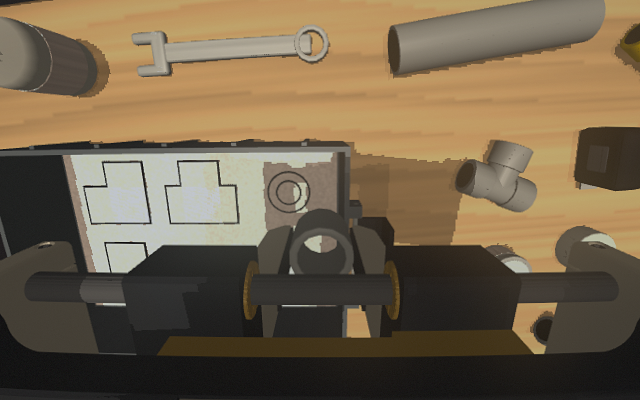

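Run:
```python
from h import *
c=load('wrist')
g=cv2.cvtColor(c['frame'][165:220,262:318],cv2.COLOR_RGB2GRAY)
m=(g<75).astype(np.uint8)
n,l,st,ce=cv2.connectedComponentsWithStats(m,connectivity=8)
for i in range(1,n):
    if st[i,4]>15: print(st[i],ce[i]+[262,165])
for i in range(1,n):
    if st[i,4]>40:
        pts=np.argwhere(l==i)[:,::-1]+[262,165]
        w=np.array([ray(c,u,v,.0055)[:2] for u,v in pts]);
        A=np.c_[2*w,np.ones(len(w))];s=np.linalg.lstsq(A,(w**2).sum(1),rcond=None)[0];print(s[:2],np.sqrt(s[2]+s[0]**2+s[1]**2))
print('expected',b2w(.044,-.09))
X=cloud(c).reshape(-1,3)
t=readout.read_state()['tool_pos'];k=X[(np.hypot(X[:,0]-t[0],X[:,1]-t[1])<.022)&(X[:,2]>.135)&(X[:,2]<.165)]
print(len(k),k.min(0),k.max(0),(k.min(0)+k.max(0))/2, t, np.percentile(k[:,2],95))
```

```text
[ 6  6 42 35 96] [290.08333333 182.70833333]
[14 15 25 17 54] [287.14814815 185.7962963 ]
[16 32 22  8 26] [289.11538462 201.76923077]
[10 39 24  9 27] [283.59259259 209.88888889]
[ 37  44  19  11 135] [310.33333333 215.25185185]
[ 0.60709014 -0.02310467] 0.021005009558462677
[ 0.60683656 -0.02292138] 0.012167369101197395
[ 0.58065197 -0.04260326] 0.005760950353403303
expected [ 0.60576294 -0.02228959]
2542 [ 0.58815938 -0.07660659  0.13501253] [ 0.62013253 -0.03748782  0.1649732 ] [ 0.60414595 -0.0570472   0.14999286] [ 0.60185276 -0.05624601  0.13642326] 0.1591348596295039
```

```bash
python3 -m creep '[[[0.8,-1.5,0,0.1,-0.4,-0.6,0],[0.8,-1.5,0,0,0,0,0],[0.8,0,0,0,0,0,0],[0.8,0,2,0,0,0,0],[0.8,0,2,0,0,0,0],[0.8,0,1,0,0,0,0],[0.8,0,0,0,0,0,0],[0.8,0,0,0,0,0,0]]]' >/dev/null
python3 -c "
from h import *
go(*b2w(.043,-.09),.028,BYAW)"
```

```text
t 11.5 pos [ 0.6065 -0.0223  0.0864] F [ 0.  -0.7 -0.3] op 0.0346 | turn [-0.17  0.08  0.17] | shift then [ 0.01  5.84 -0.17] | now-axes [-0.01  5.84 -0.19]
```

```bash
python3 -m creep '[[[0.8,0,2,-0.2,0,0,0],[0.8,0,2,0,0,0,0],[0.8,0,1,0,0,0,0],[0.8,0,0.4,0,0,0,0],[0.8,0,0,0,0,0,0],[0.8,0,0,0,0,0,0],[0.8,0,0,0,0,0,0],[0.8,0,0,0,0,0,0]]]' >/dev/null
python3 -c "
from h import *
go(*b2w(.043,-.09),.028,BYAW)"
```

```text
t 12.3 pos [ 0.6105 -0.023   0.0394] F [ 0.2 -0.4 -0.3] op 0.0345 | turn [-0.83  0.09  0.21] | shift then [-0.04  1.14 -0.57] | now-axes [-0.05  1.13 -0.59]
```

```bash
python3 -m creep '[[[0.8,0,0.4,-0.5,-0.8,0,0.2],[0.8,0,0.4,0,0,0,0],[0.8,0,0.2,0,0,0,0],[0.8,0,0,0,0,0,0],[0.8,0,0,0,0,0,0],[0.8,0,0,0,0,0,0],[0.8,0,0,0,0,0,0],[0.8,0,0,0,0,0,0]]]' >/dev/null
python3 -c "
from h import *
go(*b2w(.043,-.09),.028,BYAW)"
```

```text
t 13.1 pos [ 0.6055 -0.0227  0.0292] F [ 0.1  1.1 -0.7] op 0.0343 | turn [-0.01  0.09 -0.  ] | shift then [-0.05  0.12 -0.08] | now-axes [-0.05  0.12 -0.08]
```

```bash
python3 -m creep '[[[0.8,0,0.15,-0.05,0,0,0],[0.8,0,0,0,0,0,0],[0.5,0,0,0,0,0,0],[0.5,0,0,0,0,0,0],[0.5,0,-1,0,0,0,0],[0.5,0,-4,0,0,0,0],[0.3,0,-4,0,0,0,0],[0.2,0,-3,0,0,0,0]]]' >/dev/null
python3 -c "
from h import *
go(.5066,-.2415,.10,BYAW)"
```

```text
t 13.9 pos [ 0.6008 -0.0222  0.1469] F [1.  0.6 0.2] op 0.058 | turn [ 0.62  0.08 -0.04] | shift then [22.48  4.69 -8.01] | now-axes [22.47  4.76 -7.99]
```

```bash
python3 -m creep '[[[0.1,5,0,-2,0.6,0,0],[0,5,0,-2,0,0,0],[0,5,0,-2,0,0,0],[0,5,0,-2,0,0,0],[0,1.5,2,0,0,0,0],[0,0,2,0,0,0,0],[0,0,0,0,0,0,0],[0,0,0,0,0,0,0]]]' >/dev/null
python3 - <<'E'
from h import *
go(.5066,-.2415,.02,BYAW)
c=cam('wrist','w3')
find(c,'coupling',b2w(.044,-.09),.03,base=.0045)
find(c,'tin',(.507,-.242),.04); print(b2w(.044,-.09))
E
```

```text
t 14.7 pos [ 0.5186 -0.2299  0.1243] F [0.1 0.2 0.6] op 0.0928 | turn [-1.47  0.25  0.4 ] | shift then [ 1.24 10.43 -1.12] | now-axes [ 1.16 10.41 -1.39]
coupling x,y mm [605.1 -23.7] th deg 0.0 cost 0.58 n 1763 ztop 0.0411
tin x,y mm [ 508.3 -242.2] th deg 0.0 cost 0.47 n 2097 ztop 0.0339
[ 0.60576294 -0.02228959]
```

View pics/w3.png

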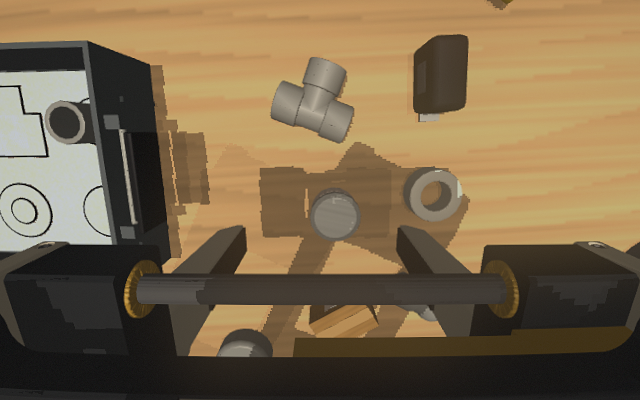

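```bash
python3 -m creep '[[[0,0.6,0.5,-0.7,-1.2,0.2,0.4],[0,0.4,2,-0.4,0,0,0],[0,0,2,-0.1,0,0,0],[0,0,2,-0.1,0,0,0],[0,0,1.5,0,-0.4,0,0],[0,0,0.5,0,0,0,0],[0,0,0,0,0,0,0],[0,0,0,0,0,0,0]]]' >/dev/null
python3 - <<'E'
from h import *
go(.507,-.2415,.019,BYAW)
E
```

```text
t 15.55 pos [ 0.5091 -0.2396  0.0428] F [-0.2 -0.3  0.9] op 0.093 | turn [0.02 0.41 0.15] | shift then [ 0.2   2.38 -0.19] | now-axes [ 0.19  2.38 -0.19]
```

```bash
python3 -m creep '[[[0,0.2,1,-0.2,0,0.4,0.1],[0,0,0.9,0,0,0,0],[0.4,0,0.4,0,0,0,0],[0.7,0,0,0,0,0,0],[0.7,0,0,0,0,0,0],[0.7,0,0,0,0,0,0],[0.7,0,0,0,0,0,0],[0.7,0,0,0,0,0,0]]]' 15 >/dev/null
python3 - <<'E'
from h import *
go(.507,-.2415,.019,BYAW)
E
```

```text
t 16.35 pos [ 0.5085 -0.2428  0.0206] F [ 0.5 -0.  -0.2] op 0.0494 | turn [-0.2  -0.01  0.16] | shift then [-0.12  0.16 -0.16] | now-axes [-0.12  0.16 -0.16]
```

```bash
python3 -m creep '[[[0.7,-0.1,0.1,-0.15,0,0,0],[0.7,0,0,0,0,0,0],[0.7,0,0,0,0,0,0],[0.7,0,-3,0,0,0,0],[0.7,0,-4,0,0,0,0],[0.7,0,-4,0,0,0,0],[0.7,-5,0,0,0,0,0],[0.7,-5,0,0,0,0,0]]]' 15
python3 -m creep '[[[0.7,-5,0,0,0,0,0],[0.7,-5,0,0,0,0,0],[0.7,-1.5,0,0,0,0,0],[0.7,0,0,0,0,0,0],[0.7,0,0,0,0,0,0],[0.7,0,0,0,0,0,0],[0.7,0,0,0,0,0,0],[0.7,0,0,0,0,0,0]]]' >/dev/null
python3 - <<'E'
from h import *
go(*b2w(-.044,-.09),.026,BYAW)
E
```

```text
t: 17.15
tool_pos: [0.5106, -0.144, 0.1316]
orientation: [-1.176, 1.262, -1.262]
force: [0.2, 1.0, -1.4]
opening: 0.046
t 17.95 pos [ 0.5169 -0.024   0.1308] F [-0.8  0.6 -1.4] op 0.046 | turn [ 0.17 -0.38  0.01] | shift then [-0.74 10.48  0.06] | now-axes [-0.74 10.48  0.09]
```

```bash
python3 -m creep '[[[0.7,-0.7,2,0.1,0,-0.4,0],[0.7,0,2,0,0,0,0],[0.7,0,2,-0.1,-0.2,0,0],[0.7,0,1.5,-0.1,-0.2,0,0],[0.7,0,0.5,-0.1,0,0,0],[0.7,0,0,0,0,0,0],[0.7,0,0,0,0,0,0],[0.7,0,0,0,0,0,0]]]' >/dev/null
python3 - <<'E'
from h import *
go(*b2w(-.044,-.09),.026,BYAW)
E
```

```text
t 18.75 pos [ 0.5173 -0.0221  0.0506] F [-0.3  0.9 -0.9] op 0.0458 | turn [ 0.33 -0.42  0.06] | shift then [-0.54  2.46  0.03] | now-axes [-0.54  2.46  0.04]
```

```bash
python3 -m creep '[[[0.7,-0.5,0.8,0,0.3,-0.4,0],[0.7,0,0.8,0,0,0,0],[0.7,0,0.5,0,0,0,0],[0.7,0,0,0,0,0,0],[0.7,0,0,0,0,0,0],[0.7,0,0,0,0,0,0],[0.7,0,0,0,0,0,0],[0.7,0,0,0,0,0,0]]]' >/dev/null
python3 - <<'E'
from h import *
go(*b2w(-.044,-.09),.025,BYAW)
go(*b2w(0,-.0),.025,BYAW)
E
```

```text
t 19.55 pos [ 0.5192 -0.0166  0.0298] F [ 0.9 -0.4 -1. ] op 0.0458 | turn [-0.19  0.05  0.07] | shift then [ 0.02  0.48 -0.13] | now-axes [ 0.02  0.48 -0.13]
t 19.55 pos [ 0.5192 -0.0166  0.0298] F [ 0.9 -0.4 -1. ] op 0.0458 | turn [-0.19  0.05  0.07] | shift then [-8.98  0.48  4.27] | now-axes [-8.98  0.48  4.28]
```

```bash
python3 -m creep '[[[0.7,0,0.35,-0.1,0,0,0],[0.7,0,0,0,0,0,0],[0.7,0,0,0,0,0,0],[0.4,0,0,0,0,0,0],[0.4,0,0,0,0,0,0],[0.4,0,-1,0,0,0,0],[0.3,0,-4,0,0,0,0],[0.2,0,-4,0,0,0,0]]]'
python3 -m creep '[[[0.1,5,-2,0.4,0,0,0],[0,5,0,0.4,0,0,0],[0,5,0,0.4,0,0,0],[0,5,0,0.3,0,0,0],[0,5,1,0.3,0,0,0],[0,5,1,0.3,0,0,0],[0,1,0,0,0,0,0],[0,0,0,0,0,0,0]]]'
python3 - <<'E'
from h import *
go(.519,-.3355,.015,BYAW)
c=cam('wrist','w4')
find(c,'tape',(.519,-.336),.04,lo=.006)
E
```

```text
t: 20.35
tool_pos: [0.5135, -0.016, 0.1138]
orientation: [-1.185, 1.261, -1.252]
force: [0.8, -0.2, 1.0]
opening: 0.0674
t: 21.15
tool_pos: [0.5236, -0.3266, 0.133]
orientation: [-1.176, 1.234, -1.266]
force: [0.1, 0.6, -0.0]
opening: 0.0931
t 21.15 pos [ 0.5236 -0.3266  0.133 ] F [ 0.1  0.6 -0. ] op 0.0931 | turn [-0.98  0.36  0.47] | shift then [ 0.92 11.8  -0.4 ] | now-axes [ 0.82 11.8  -0.61]
tape x,y mm [ 520.2 -336.3] th deg 0.0 cost 0.49 n 1666 ztop 0.0255
```

```bash
python3 -m creep '[[[0,0.5,2,-0.4,-0.9,0.3,0.4],[0,0.4,2,-0.1,0,0,0],[0,0,2,-0.1,-0.2,0,0],[0,0,2,-0.1,0,0,0],[0,0,1.2,0,-0.2,0,0],[0,0,0.4,0,0,0,0],[0,0,0,0,0,0,0],[0,0,0,0,0,0,0]]]' >/dev/null
python3 - <<'E'
from h import *
go(.519,-.3355,.015,BYAW)
E
```

```text
t 22.0 pos [ 0.5222 -0.3247  0.0412] F [-1.   0.5 -0. ] op 0.0932 | turn [-0.    0.71  0.13] | shift then [ 1.1   2.62 -0.26] | now-axes [ 1.09  2.62 -0.27]
```

```bash
python3 -m creep '[[[0,0,1.2,0,0,0,0],[0,0,0.8,0,0,0,0],[0,0,0.3,0,0,0,0],[0,1.0,0,-0.25,0,0.7,0],[0,0.1,0,0,0,0,0],[0.4,0,0,0,0,0,0],[0.7,0,0,0,0,0,0],[0.7,0,0,0,0,0,0]]]' 15 >/dev/null
python3 - <<'E'
from h import *
go(.519,-.3355,.015,BYAW)
E
```

```text
t 22.8 pos [ 0.5204 -0.3385  0.0192] F [ 0.1 -0.1  1. ] op 0.0733 | turn [-0.22 -0.12  0.27] | shift then [-0.29  0.42 -0.16] | now-axes [-0.29  0.41 -0.16]
```

```bash
python3 -m creep '[[[0.7,-0.3,0.4,-0.15,0,0,0],[0.7,0,0,0,0,0,0],[0.7,0,0,0,0,0,0],[0.7,0,0,0,0,0,0],[0.7,0,0,0,0,0,0],[0.7,0,0,0,0,0,0],[0.7,0,-4,0,0,0,0],[0.7,0,-4,0,0,0,0]]]' 15
python3 -m creep '[[[0.7,-5,-4,-0.3,0,0,0],[0.7,-5,0,-0.3,0,0,0],[0.7,-5,0,-0.3,0,0,0],[0.7,-5,0,-0.3,0,0,0],[0.7,-5,0,-0.3,0,0,0],[0.7,-5,0,-0.3,0,0,0],[0.7,-5,0,-0.3,0,0,0],[0.7,-5,0,0,0,0,0]]]' >/dev/null
python3 -m creep '[[[0.7,0,0,0,0,0,0],[0.7,0,0,0,0,0,0],[0.7,0,1,0,0,0,0],[0.7,0,1,0,0,0,0],[0.7,0,0,0,0,0,0],[0.7,0,0,0,0,0,0],[0.7,0,0,0,0,0,0],[0.7,0,0,0,0,0,0]]]' >/dev/null
python3 - <<'E'
from h import *
go(*b2w(-.044,.0),.020,BYAW)
E
```

```text
t: 23.6
tool_pos: [0.5144, -0.331, 0.0889]
orientation: [-1.181, 1.264, -1.251]
force: [1.2, -0.1, 0.6]
opening: 0.0502
t 25.2 pos [0.5234 0.0554 0.1068] F [-1.3  0.4  0.3] op 0.0505 | turn [-0.34 -0.62  0.2 ] | shift then [-1.77  8.68 -0.09] | now-axes [-1.8   8.68 -0.16]
```

```bash
python3 -m creep '[[[0.7,-0.9,0,0,-0.3,-0.6,0.2],[0.7,-0.9,0,0,0,0,0],[0.7,0,2,0,0,0,0],[0.7,0,2,-0.1,0,0,0],[0.7,0,1.7,-0.1,-0.2,0,0],[0.7,0,0.5,0,0,0,0],[0.7,0,0,0,0,0,0],[0.7,0,0,0,0,0,0]]]' >/dev/null
python3 - <<'E'
from h import *
go(*b2w(-.044,.0),.020,BYAW)
E
```

```text
t 26.0 pos [0.5261 0.079  0.0466] F [ 0.8 -0.2 -0.8] op 0.0502 | turn [-0.17  0.15 -0.13] | shift then [ 0.6   2.66 -0.21] | now-axes [ 0.61  2.66 -0.22]
```

```bash
python3 -m creep '[[[0.7,0,1,0,0,0,0],[0.7,0,0.8,0,0,0,0],[0.7,0,0.4,0,0,0,0],[0.7,0.55,0,-0.2,0,0,0],[0.7,0,0,0,0,0,0],[0.7,0,0,0,0,0,0],[0.7,0,0,0,0,0,0],[0.7,0,0,0,0,0,0]]]' >/dev/null
python3 - <<'E'
from h import *
go(*b2w(-.044,.0),.020,BYAW)
E
```

```text
t 26.8 pos [0.5258 0.0732 0.0256] F [ 0.8  0.4 -0.7] op 0.0502 | turn [-0.43  0.12 -0.15] | shift then [ 0.02  0.56 -0.21] | now-axes [ 0.02  0.56 -0.22]
```

```bash
python3 -m creep '[[[0.7,0,0.5,-0.2,-0.3,0,0],[0.7,0,0.05,0,0,0,0],[0.7,0,0,0,0,0,0],[0.35,0,0,0,0,0,0],[0.35,0,0,0,0,0,0],[0.35,0,-1,0,0,0,0],[0.3,0,-4,0,0,0,0],[0.2,0,-4,0,0,0,0]]]'
python3 -m creep '[[[0.1,5,-3,1.4,0,5,0],[0,5,0,1.4,0,5,0],[0,5,0,1.4,0,5,0],[0,5,0,1.4,0,5,0],[0,5,0,1.4,0,0,0],[0,3,0,1,0,0,0],[0,0,0,0,0,0,0],[0,0,0,0,0,0,0]]]' >/dev/null
python3 - <<'E'
from h import *
c=cam('wrist','w5')
p=find(c,'tee',(.612,-.2315),.045,th0s=[-.4])
th=p[2];q=p[:2]+.020*np.array([np.cos(th),np.sin(th)])
print(q);go(*q,.10,np.degrees(th)-90)
for n,b in dict(coupling=(.044,-.09),tin=(-.044,-.09),tape=(-.044,0)).items():
    try: r=find(c,n,b2w(*b),.032,base=.0045); print('off',(w2b(r[:2])-b)*1000)
    except Exception as e: print(n,e)
E
```

```text
t: 27.6
tool_pos: [0.5186, 0.0731, 0.1068]
orientation: [-1.186, 1.263, -1.248]
force: [1.3, 0.7, -0.3]
opening: 0.0692
tee x,y mm [ 613.  -232.3] th deg -22.7 cost 0.49 n 3547 ztop 0.0346
[ 0.63141891 -0.23997681]
t 28.45 pos [ 0.5306 -0.2078  0.1497] F [0.4 0.3 0.3] op 0.0932 | turn [-0.81 -1.37 -0.14] | shift then [-0.92  4.97 10.54] | now-axes [-1.16  5.12 10.44]
coupling x,y mm [605.4 -23.9] th deg 0.0 cost 0.61 n 1247 ztop 0.041
off [-0.27827146 -1.66260082]
tin x,y mm [531.4 -26.1] th deg 0.0 cost 29.25 n 222 ztop 0.0374
off [14.0074684  -8.47384506]
tape zero-size array to reduction operation minimum which has no identity
```

View pics/w5.png

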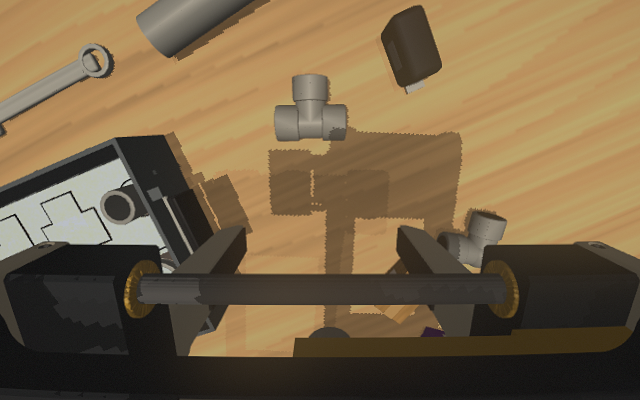

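```bash
python3 -m creep '[[[0.2,-0.3,0,5,-0.8,-1.3,0],[0.3,-0.3,0,5,0,0,0],[0.3,-0.3,2,0.5,0,0,0],[0.3,0,2,0,0,0,0],[0.3,0,2,0,0,0,0],[0.3,0,0,0,0,0,0],[0.3,0,0,0,0,0,0],[0.3,0,0,0,0,0,0]]]' >/dev/null
python3 - <<'E'
from h import *
go(.6305,-.2395,.0145,-113)
E
```

```text
t 29.25 pos [ 0.6282 -0.2246  0.0824] F [-0.6  0.1 -0.1] op 0.0652 | turn [ 0.88  1.05 -0.3 ] | shift then [1.28 6.79 0.79] | now-axes [1.33 6.77 0.87]
```

```bash
python3 -m creep '[[[0.3,0.6,0,0.4,0.5,0.6,0],[0.3,0.6,0,0.4,0,0,0],[0.3,0,1.5,0,0,0,0],[0.3,0,1.5,0,0,0,0],[0.3,0,1,0,0,0,0],[0.3,0,0.4,0,0,0,0],[0.3,0,0,0,0,0,0],[0.3,0,0,0,0,0,0]]]' >/dev/null
python3 - <<'E'
from h import *
go(.6305,-.2395,.0145,-113)
E
```

```text
t 30.05 pos [ 0.632  -0.2405  0.0372] F [-0.2  0.3  0.8] op 0.0651 | turn [ 0.13  0.35 -0.29] | shift then [-0.03  2.27 -0.18] | now-axes [-0.02  2.27 -0.17]
```

```bash
python3 -m creep '[[[0.3,0,1,-0.1,0,0.3,0],[0.3,0,0.8,-0.1,0,0,0],[0.3,0,0.4,0,0,0,0],[0.3,0,0.1,0,0,0,0],[0.5,0,0,0,0,0,0],[0.8,0,0,0,0,0,0],[0.8,0,0,0,0,0,0],[0.8,0,0,0,0,0,0]]]' 20
python3 -m creep '[[[0.8,0,0,0,0,0,0],[0.8,0,0,0,0,0,0],[0.8,0,0,0,0,0,0],[0.8,0,-3,0,0,0,0],[0.8,0,-4,0,0,0,0],[0.8,0,-4,0,0,0,0],[0.8,0,0,0,0,0,0],[0.8,0,0,0,0,0,0]]]'
python3 - <<'E'
from h import *
go(*b2w(.064,0),.0195,BYAW)
E
```

```text
t: 30.85
tool_pos: [0.631, -0.2396, 0.0135]
orientation: [-0.988, 1.499, -1.494]
force: [0.4, -0.4, -0.9]
opening: 0.0374
t: 31.65
tool_pos: [0.629, -0.2393, 0.1248]
orientation: [-0.991, 1.504, -1.491]
force: [-0.9, -0.1, -2.6]
opening: 0.0335
t 31.65 pos [ 0.629  -0.2393  0.1248] F [-0.9 -0.1 -2.6] op 0.0335 | turn [  0.24 -19.32  -0.34] | shift then [-30.51  10.53  -1.7 ] | now-axes [-28.18  10.74 -11.64]
```

```bash
python3 -m creep '[[[0.8,0,0,0,0,-7,0],[0.8,0,0,0,0,-7,0],[0.8,0,0,0,0,-5,0],[0.8,-5,0,-0.3,0,0,0],[0.8,-5,0,-0.3,0,0,0],[0.8,-5,0,-0.3,0,0,0],[0.8,-5,0,-0.3,0,0,0],[0.8,-5,0,-0.3,0,0,0]]]' >/dev/null
python3 -m creep '[[[0.8,-5,0,-0.3,0,0,0],[0.8,0,0,0,0,0,0],[0.8,0,0,0,0,0,0],[0.8,0,0,0,0,0,0],[0.8,0,0,0,0,0,0],[0.8,0,0,0,0,0,0],[0.8,0,0,0,0,0,0],[0.8,0,0,0,0,0,0]]]' >/dev/null
python3 - <<'E'
from h import *
go(*b2w(.064,0),.0195,BYAW)
c=cam('wrist','w6')
E
```

```text
t 33.25 pos [0.6194 0.0606 0.109 ] F [-0.  -0.5 -1. ] op 0.0338 | turn [ 1.4  -0.01 -0.41] | shift then [-0.64  8.95  1.17] | now-axes [-0.58  8.92  1.39]
```

View pics/w6.png

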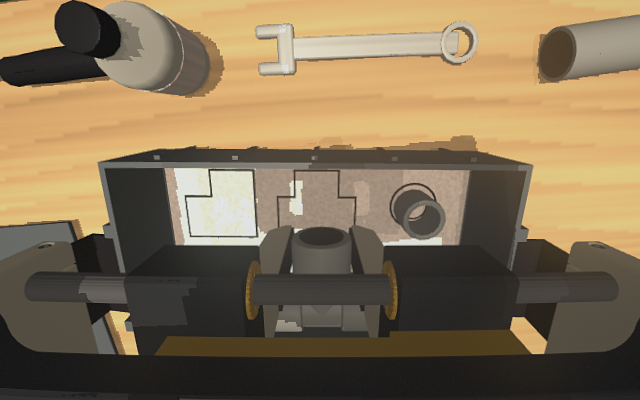

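Run:
```python
from h import *
c=load('wrist');s=readout.read_state();M=Ro.from_rotvec(s['orientation']).as_matrix()
L=(cloud(c)-s['tool_pos'])@M*1000
k=L[225:330,298:350].reshape(-1,3);k=k[~np.isnan(k[:,0])];k=k[(abs(k[:,0])<16)&(k[:,1]>-30)&(k[:,1]<25)]
print(np.percentile(k,[1,5,50,95,99],axis=0).round(1))
```

```text
[[-12.9 -21.1 -41.6]
 [-11.8 -20.6 -38.3]
 [  0.7 -17.4  -0. ]
 [ 13.6   2.    9.4]
 [ 14.9   8.2   9.7]]
```

```bash
python3 -m creep '[[[0.8,-0.3,0,0.6,0.7,0,-0.2],[0.8,-0.3,0,0.6,0.7,0,-0.2],[0.8,0,2,0,0,0,0],[0.8,0,2,-0.1,0,0,0],[0.8,0,1.5,-0.1,0,0,0],[0.8,0,0.5,-0.1,0,0,0],[0.8,0,0,0,0,0,0],[0.8,0,0,0,0,0,0]]]' >/dev/null
python3 - <<'E'
from h import *
go(*b2w(.064,0),.0195,BYAW)
E
```

```text
t 34.1 pos [0.6334 0.0672 0.0491] F [ 0.5 -0.2 -1.4] op 0.0337 | turn [-0.54  0.    0.02] | shift then [ 0.11  2.96 -0.19] | now-axes [ 0.11  2.96 -0.22]
```

```bash
python3 -m creep '[[[0.8,0,1.2,-0.1,-0.4,0,0],[0.8,0,1,-0.1,0,0,0],[0.8,0,0.4,-0.1,0,0,0],[0.8,0.1,0.1,-0.1,0,0,0],[0.8,0,0,0,0,0,0],[0.8,0,0,0,0,0,0],[0.8,0,0,0,0,0,0],[0.8,0,0,0,0,0,0]]]'
python3 - <<'E'
from h import *
go(*b2w(.064,0),.019,BYAW)
E
```

```text
t: 34.9
tool_pos: [0.6311, 0.0663, 0.0224]
orientation: [-1.174, 1.252, -1.259]
force: [-0.1, -0.9, -1.0]
opening: 0.0334
t 34.9 pos [0.6311 0.0663 0.0224] F [-0.1 -0.9 -1. ] op 0.0334 | turn [-0.33 -0.02  0.01] | shift then [-0.    0.34  0.03] | now-axes [-0.    0.34  0.03]
```

```bash
python3 -m creep '[[[0.8,0,0.3,0,-0.3,0,0],[0.8,0,0.05,0,0,0,0],[0.5,0,0,0,0,0,0],[0.5,0,0,0,0,0,0],[0.5,0,0,0,0,0,0],[0.5,0,-1,0,0,0,0],[0.4,0,-4,0,0,0,0],[0.2,0,-4,0,0,0,0]]]'
python3 -m creep '[[[0.1,4,-4,-2,0,0,0],[0,4.8,0,-2,0,0,0],[0,4.8,0,-2,0,0,0],[0,4.8,0,-2,0,0,0],[0,4.8,0,-2,0,0,0],[0,4.8,0,-2,0,0,0],[0,4.8,0,-2,0,0,0],[0,4.8,0,-2,0,0,0]]]' >/dev/null
python3 -m creep '[[[0,4,0,-1,0,0,0],[0,0,0,0,0,7,0],[0,0,0,0,0,7,0],[0,0,0,0,0,7,0],[0,0,0,0,0,7,0],[0,0,0,0,0,1,0],[0,0,0,0,0,0,0],[0,0,0,0,0,0,0]]]' >/dev/null
python3 - <<'E'
from h import *
c=cam('wrist','w7')
p=find(c,'elbow',(.422,-.332),.045,th0s=[-.57])
th=p[2];c_,s_=np.cos(th),np.sin(th);q=p[:2]+np.array([.020*c_+.0125*s_,.020*s_-.0125*c_])
print(q);go(*q,.0145,np.degrees(th)-90)
c=cam('top')
for n,b in dict(coupling=(.044,-.09),tin=(-.044,-.09),tape=(-.044,0),tee=(.044,0)).items():
    r=find(c,n,b2w(*b),.038 if n=='tee' else .032,base=.005,th0s=[BT]); print('off',((w2b(r[:2])-b)*1000).round(1),np.degrees(r[2]-BT).round(1))
E
```

```text
t: 35.7
tool_pos: [0.6265, 0.0662, 0.1053]
orientation: [-1.187, 1.264, -1.251]
force: [1.7, 0.5, 0.3]
opening: 0.0581
elbow x,y mm [ 422.4 -333.5] th deg -32.9 cost 0.66 n 2275 ztop 0.0345
[ 0.43235779 -0.35488013]
t 37.35 pos [ 0.4437 -0.333   0.1662] F [-0.4 -0.5  0.6] op 0.0931 | turn [-1.47 -0.42 -0.  ] | shift then [ 2.45 15.17  0.24] | now-axes [ 2.45 15.17 -0.13]
coupling x,y mm [603.1 -22.1] th deg 0.0 cost 1.09 n 135 ztop 0.0435
off [-2.7  0.1] 3.6
tin x,y mm [515.7 -16. ] th deg 0.0 cost 0.94 n 272 ztop 0.0398
off [-2.3  0.6] 3.6
tape x,y mm [522.4  73.7] th deg 0.0 cost 1.01 n 230 ztop 0.0315
off [-1.3  0.5] 3.6
tee x,y mm [611.6  67.6] th deg -2.9 cost 1.38 n 442 ztop 0.0405
off [0.1 0. ] 0.7
```

```bash
python3 -m creep '[[[0.1,1.2,0,0,-0.7,-0.4,0],[0.2,1.2,0,0.1,-0.7,0,0],[0.3,0,3,0,0,0,0],[0.3,0,3,0,0,0,0],[0.3,0,3,0,0,0,0],[0.3,0,1.5,0,0,0,0],[0.3,0,0.5,0,0,0,0],[0.3,0,0,0,0,0,0]]]' >/dev/null
python3 - <<'E'
from h import *
go(.4318,-.354,.0145,-122.8)
E
```

```text
t 38.2 pos [ 0.4292 -0.3613  0.0546] F [ 1.3 -0.1  0.1] op 0.065 | turn [0.01 0.07 0.11] | shift then [-0.75  4.01 -0.17] | now-axes [-0.76  4.01 -0.17]
```

```bash
python3 -m creep '[[[0.3,-0.7,0,-0.15,0,0,0],[0.3,0,1.4,0,0,0,0],[0.3,0,1.4,0,0,0,0],[0.3,0,0.7,0,0,0,0],[0.3,0,0.3,0,0,0,0],[0.3,0,0,0,0,0,0],[0.3,0,0,0,0,0,0],[0.3,0,0,0,0,0,0]]]' >/dev/null
python3 - <<'E'
from h import *
go(.4318,-.354,.0145,-122.8)
E
```

```text
t 39.0 pos [ 0.4343 -0.3562  0.0176] F [-0.8 -0.1  0.4] op 0.0648 | turn [-0.33  0.12  0.19] | shift then [-0.05  0.31 -0.33] | now-axes [-0.05  0.31 -0.34]
```

```bash
python3 -m creep '[[[0.3,0,0.25,-0.3,-0.3,0,0],[0.8,0,0,0,0,0,0],[0.8,0,0,0,0,0,0],[0.8,0,0,0,0,0,0],[0.8,0,0,0,0,0,0],[0.8,0,0,0,0,0,0],[0.8,0,0,0,0,0,0],[0.8,0,0,0,0,0,0]]]' 20
python3 -m creep '[[[0.8,0,0,0,0,0,0],[0.8,0,0,0,0,0,0],[0.8,0,-4,0,0,0,0],[0.8,0,-4,0,0,0,0],[0.8,0,-4,0,0,0,0],[0.8,0,-2,0,0,-7,0],[0.8,0,0,0,0,-7,0],[0.8,0,0,0,0,-7,0]]]'
python3 - <<'E'
from h import *
go(*b2w(.064,.0775),.13,BYAW)
E
```

```text
t: 39.8
tool_pos: [0.4322, -0.3552, 0.0161]
orientation: [-0.886, 1.613, -1.62]
force: [0.5, 0.8, -1.3]
opening: 0.0333
t: 40.6
tool_pos: [0.431, -0.3534, 0.1601]
orientation: [-1.115, 1.352, -1.35]
force: [-0.7, 0.5, -1.0]
opening: 0.0333
t 40.6 pos [ 0.431  -0.3534  0.1601] F [-0.7  0.5 -1. ] op 0.0333 | turn [ 0.16 -7.46  0.1 ] | shift then [-50.9    3.01  17.34] | now-axes [-52.72   2.87  10.59]
```

```bash
python3 -m creep '[[[0.8,0,0,0,0,-7.4,0],[0.8,-4.6,0,1.6,0,0,0],[0.8,-4.6,0,1.6,0,0,0],[0.8,-4.6,0,1.6,0,0,0],[0.8,-4.6,0,1.6,0,0,0],[0.8,-4.6,0,1.6,0,0,0],[0.8,-4.6,0,1.6,0,0,0],[0.8,-4.6,0,1.6,0,0,0]]]' >/dev/null
python3 -m creep '[[[0.8,-4.6,0,1.6,0,0,0],[0.8,-4.6,0,1.6,0,0,0],[0.8,-4.6,0,1.6,0,0,0],[0.8,0,0,0,0,0,0],[0.8,0,0,0,0,0,0],[0.8,0,0,0,0,0,0],[0.8,0,0,0,0,0,0],[0.8,0,0,0,0,0,0]]]' >/dev/null
python3 - <<'E'
from h import *
go(*b2w(.064,.0775),.021,BYAW)
c=cam('wrist','w8');s=readout.read_state();M=Ro.from_rotvec(s['orientation']).as_matrix()
L=(cloud(c)-s['tool_pos'])@M*1000
k=L[225:330,298:350].reshape(-1,3);k=k[~np.isnan(k[:,0])];k=k[(abs(k[:,0])<16)&(k[:,1]>-30)&(k[:,1]<25)]
print(np.percentile(k,[1,5,50,95,99],axis=0).round(1))
E
```

```text
t 42.2 pos [0.6193 0.1081 0.1577] F [-0.1 -0.4  0.2] op 0.0333 | turn [0.06 0.34 0.29] | shift then [-3.65 13.67  1.47] | now-axes [-3.71 13.65  1.51]
[[-13.3 -18.6 -43.2]
 [-12.  -18.  -39.6]
 [  0.4 -15.   -0.9]
 [ 13.1   4.7   8.2]
 [ 14.9  10.7   8.5]]
```

```bash
python3 -m creep '[[[0.8,-1.8,0,0.8,0,0.3,0.3],[0.8,-1.8,0,0.8,0,0,0],[0.8,0,3,0,0,0,0],[0.8,0,3,0,0,0,0],[0.8,0,2,0,-0.2,0,0],[0.8,0,1,0,0,0,0],[0.8,0,0,0,0,0,0],[0.8,0,0,0,0,0,0]]]' >/dev/null
python3 - <<'E'
from h import *
go(*b2w(.065,.0775),.021,BYAW)
E
```

```text
t 43.05 pos [0.6407 0.1372 0.0693] F [-0.6  0.2 -0.3] op 0.0334 | turn [-0.12 -0.56 -0.06] | shift then [-0.61  4.83 -0.37] | now-axes [-0.61  4.83 -0.39]
```

```bash
python3 -m creep '[[[0.8,-0.5,0,-0.4,0,-0.5,0],[0.8,0,1.5,0,0,0,0],[0.8,0,1.5,0,-0.2,0,0],[0.8,0,0.8,-0.1,-0.2,0,0],[0.8,-0.2,0.5,-0.1,0,0,0],[0.8,0,0,0,0,0,0],[0.8,0,0,0,0,0,0],[0.8,0,0,0,0,0,0]]]' >/dev/null
python3 - <<'E'
from h import *
go(*b2w(.065,.0775),.021,BYAW)
E
```

```text
t 43.85 pos [0.6368 0.1455 0.0259] F [ 0.8  0.5 -0.9] op 0.0337 | turn [ 0.06 -0.02 -0.11] | shift then [0.19 0.49 0.07] | now-axes [0.19 0.48 0.07]
```

```bash
python3 -m creep '[[[0.8,0.2,0.2,0.05,0,0,0],[0.8,0,0.2,0,0,0,0],[0.8,0,0,0,0,0,0],[0.5,0,0,0,0,0,0],[0.5,0,0,0,0,0,0],[0.5,0,0,0,0,0,0],[0.5,0,-1,0,0,0,0],[0.4,0,-4,0,0,0,0]]]'
python3 -m creep '[[[0.4,0,-5,0,0,0,0],[0.4,3,-4,-2,0,0,0],[0.4,4.5,0,-2.5,0,0,0],[0.4,4.5,0,-2.5,0,0,0],[0.4,4.5,0,-2.5,0,0,0],[0.4,4.5,0,-2.5,0,0,0],[0.4,4.5,0,-2.5,0,0,0],[0.4,4.5,0,-2.5,0,0,0]]]' >/dev/null
python3 - <<'E'
from h import *
c=cam('top')
r=find(c,'elbow',b2w(.044,.09),.045,base=.005,th0s=[BT]);print('off',((w2b(r[:2])-[.044,.09])*1000).round(1),np.degrees(r[2]-BT).round(1))
find(c,'carton',(.3936,-.2437),.045,th0s=[2.06]);
X=cloud(c)[285:325,395:435].reshape(-1,3);X=X[X[:,2]>.012];print('purple',X.min(0),X.max(0),X.mean(0))
go(.394,-.2448,.1,-151.9)
E
```

```text
t: 44.65
tool_pos: [0.6336, 0.1425, 0.0681]
orientation: [-1.185, 1.264, -1.251]
force: [0.2, -0.1, -0.5]
opening: 0.0507
elbow x,y mm [617.2 158.6] th deg -3.2 cost 1.26 n 420 ztop 0.0408
off [-0.1  1.3] 0.4
carton x,y mm [ 394.5 -239.4] th deg 124.7 cost 3.88 n 338 ztop 0.036
purple [ 0.27767721 -0.14480697  0.51085303] [ 0.32219099 -0.11346859  0.61201002] [ 0.29999181 -0.12771988  0.58613305]
t 45.5 pos [ 0.4528 -0.1448  0.1738] F [ 0.7 -4.6 -0.1] op 0.0558 | turn [-0.79 58.59 -0.2 ] | shift then [9.9  7.38 6.05] | now-axes [10.3   7.35 -5.39]
```

```bash
python3 -m creep '[[[0.4,3.5,0,-1.8,0,0,0],[0.4,3.5,0,-1.8,0,0,0],[0.4,2.5,0,-1.5,0,0,0],[0.4,0,0,0,0,8.4,0],[0.4,0,0,0,0,8.4,0],[0.4,0,0,0,0,8.4,0],[0.4,0,0,0,0,8.4,0],[0.4,0,0,0,0,8.4,0]]]' >/dev/null
python3 -m creep '[[[0.4,0,0,0,0,8.4,0],[0.4,0,0,0,0,8.2,0],[0.4,0,0,0,0,0,0],[0.4,0,0,0,0,0,0],[0.4,0,0,0,0,0,0],[0.4,0,0,0,0,0,0],[0.4,0,0,0,0,0,0],[0.4,0,0,0,0,0,0]]]' >/dev/null
python3 - <<'E'
from h import *
c=cam('wrist','w9')
p=find(c,'carton',(.394,-.2445),.045,th0s=[2.06])
go(p[0]-.001,p[1]+.001,.019,np.degrees(p[2])-270)
E
```

```text
carton x,y mm [ 394.5 -245.5] th deg 116.5 cost 0.48 n 1892 ztop 0.0338
t 47.15 pos [ 0.3937 -0.2453  0.1868] F [-0.7 -0.1 -0.2] op 0.0559 | turn [-1.5   0.52 -0.98] | shift then [-1.000e-02  1.678e+01 -8.000e-02] | now-axes [ 0.27 16.77 -0.52]
```

View pics/w9.png

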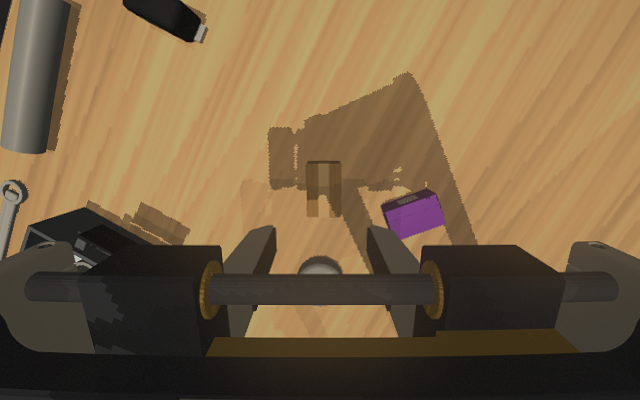

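```bash
python3 -m creep '[[[0.4,0,0,0,-1.4,0.5,-0.9],[0.4,0,3.5,0,0,0,0],[0.4,0,3.5,0,0,0,0],[0.4,0,3,0,0,0,0],[0.4,0,1.5,0,0,0,0],[0.4,0,0.5,0,0,0,0],[0.4,0,0,0,0,0,0],[0.4,0,0,0,0,0,0]]]' >/dev/null
python3 - <<'E'
from h import *
go(.3936,-.2447,.019,-153.3)
E
```

```text
t 47.95 pos [ 0.3953 -0.2465  0.0648] F [ 0.1  0.1 -0.4] op 0.0556 | turn [-0.24 -0.01 -0.13] | shift then [ 0.07  4.58 -0.23] | now-axes [ 0.08  4.58 -0.25]
```

```bash
python3 -m creep '[[[0.4,0,1.6,-0.1,-0.2,0,-0.1],[0.4,0,1.6,-0.1,0,0,0],[0.4,0,0.9,-0.1,0,0,0],[0.4,0,0.4,0,0,0,0],[0.4,0,0,0,0,0,0],[0.7,0,0,0,0,0,0],[0.7,0,0,0,0,0,0],[0.7,0,0,0,0,0,0]]]' 15
python3 - <<'E'
from h import *
go(.3936,-.2447,.019,-153.3)
E
```

```text
t: 48.75
tool_pos: [0.3974, -0.2464, 0.0214]
orientation: [-0.459, 1.953, -1.967]
force: [0.2, -0.0, -1.3]
opening: 0.0376
t 48.75 pos [ 0.3974 -0.2464  0.0214] F [ 0.2 -0.  -1.3] op 0.0376 | turn [-0.47  0.01 -0.23] | shift then [ 0.26  0.24 -0.32] | now-axes [ 0.26  0.23 -0.32]
```

```bash
python3 -m creep '[[[0.7,0,0,0,0,0,0],[0.7,0,-3,0,0,0,0],[0.7,0,-4,0,0,0,0],[0.7,0,-4,0,0,-8.5,0],[0.7,0,-2,0,0,-8.5,0],[0.7,0,0,0,0,-8.5,0],[0.7,0,0,0,0,-8.5,0],[0.7,0,0,0,0,-8.5,0]]]'
python3 -m creep '[[[0.7,0,0,0,0,-8.5,0],[0.7,0,0,0,0,-8.5,0],[0.7,0,0,0,0,0,0],[0.7,0,0,0,0,0,0],[0.7,0,0,0,0,0,0],[0.7,0,0,0,0,0,0],[0.7,0,0,0,0,0,0],[0.7,0,0,0,0,0,0]]]' >/dev/null
python3 - <<'E'
from h import *
go(*b2w(-.041,.09),.027,BYAW)
E
```

```text
t: 49.55
tool_pos: [0.3961, -0.2454, 0.1581]
orientation: [-1.018, 1.454, -1.471]
force: [-0.5, -0.2, -0.4]
opening: 0.0381
t 50.35 pos [ 0.3961 -0.2454  0.1587] F [-0.1  0.7 -2. ] op 0.0378 | turn [-0.54  0.1   0.35] | shift then [-41.59  13.17  11.01] | now-axes [-41.65  13.02  10.96]
```

```bash
python3 -m creep '[[[0.7,-4.7,0,1.3,0,0,0],[0.7,-4.7,0,1.3,0,0,0],[0.7,-4.7,0,1.3,0,0,0],[0.7,-4.7,0,1.3,0,0,0],[0.7,-4.7,0,1.3,0,0,0],[0.7,-4.7,0,1.3,0,0,0],[0.7,-4.7,0,1.3,0,0,0],[0.7,-4.7,0,1.3,0,0,0]]]' >/dev/null
python3 -m creep '[[[0.7,-4,0,1,0,0,0],[0.7,0,0,0,0,0,0],[0.7,0,0,0,0,0,0],[0.7,0,2,0,0,0,0],[0.7,0,2,0,0,0,0],[0.7,0,0,0,0,0,0],[0.7,0,0,0,0,0,0],[0.7,0,0,0,0,0,0]]]' >/dev/null
python3 - <<'E'
from h import *
go(*b2w(-.041,.09),.027,BYAW)
c=cam('scene');X=cloud(c).reshape(-1,3);X=X[~np.isnan(X[:,0])]
b=np.c_[(X[:,:2]-BX)@Ro.from_euler('z',BT).as_matrix()[:2,:2],X[:,2]]
for s in(1,-1):
    k=b[(s*b[:,1]>.147)&(s*b[:,1]<.2)&(abs(b[:,0])<.034)&(b[:,2]>.05)&(b[:,2]<.11)]
    print(s,len(k),np.percentile(k,[1,99],axis=0).round(3).tolist())
E
```

```text
t 51.95 pos [0.5432 0.1698 0.1181] F [ 0.1 -0.2 -1.5] op 0.0376 | turn [-0.86 -0.91  0.49] | shift then [ 0.77  9.11 -1.04] | now-axes [ 0.71  9.1  -1.16]
1 205 [[-0.033, 0.148, 0.057], [0.033, 0.18, 0.089]]
-1 154 [[-0.033, -0.177, 0.059], [0.033, -0.152, 0.093]]
```

```bash
python3 -m creep '[[[0.7,0.7,0,-1.1,-0.8,-0.9,0.5],[0.7,0,0,0,0,0,0],[0.7,0,2,0,0,0,0],[0.7,0,2,-0.1,-0.2,0,0],[0.7,0,1.6,-0.1,0,0,0],[0.7,0,0.6,0,0,0,0],[0.7,0,0,0,0,0,0],[0.7,0,0,0,0,0,0]]]' >/dev/null
python3 - <<'E'
from h import *
go(*b2w(-.041,.09),.027,BYAW)
E
```

```text
t 52.8 pos [0.5378 0.1646 0.0636] F [ 0.6 -0.  -1.1] op 0.0376 | turn [-0.82 -0.24 -0.23] | shift then [ 0.22  3.66 -0.53] | now-axes [ 0.24  3.65 -0.58]
```

```bash
python3 -m creep '[[[0.7,0,1.5,0,-0.8,-0.2,-0.2],[0.7,0,1.2,0,0,0,0],[0.7,0,0.6,0,0,0,0],[0.7,0.2,0.2,-0.5,0,0,0],[0.7,0,0,0,0,0,0],[0.7,0,0,0,0,0,0],[0.7,0,0,0,0,0,0],[0.7,0,0,0,0,0,0]]]' >/dev/null
python3 - <<'E'
from h import *
go(*b2w(-.041,.09),.026,BYAW)
E
```

```text
t 53.6 pos [0.5364 0.1638 0.0328] F [ 0.4  0.1 -0.7] op 0.0379 | turn [-0.51 -0.07 -0.16] | shift then [ 0.13  0.68 -0.4 ] | now-axes [ 0.14  0.68 -0.41]
```

```bash
python3 -m creep '[[[0.7,0.15,0.4,-0.4,-0.4,0,0],[0.7,0,0.2,0,0,0,0],[0.7,0,0,0,0,0,0],[0.7,0,0,0,0,0,0],[0.7,0,0,0,0,0,0],[0.7,0,0,0,0,0,0],[0.7,0,0,0,0,0,0],[0.7,0,0,0,0,0,0]]]' >/dev/null
python3 - <<'E'
from h import *
go(*b2w(-.041,.09),.026,BYAW)
E
```

```text
t 54.4 pos [0.5325 0.1626 0.0268] F [-0.7  0.2 -1. ] op 0.0378 | turn [-0.13 -0.07 -0.17] | shift then [-0.01  0.08 -0.02] | now-axes [-0.01  0.08 -0.02]
```

```bash
python3 -m creep '[[[0.7,0,0.05,0,0,0,0],[0.45,0,0,0,0,0,0],[0.45,0,0,0,0,0,0],[0.45,0,0,0,0,0,0],[0.45,0,-1,0,0,0,0],[0.4,0,-4,0,0,0,0],[0.4,0,-5,0,0,0,0],[0.3,0,-5,0,0,0,0]]]'
python3 -m creep '[[[0.2,-4.8,-2,0,0,0,0],[0,-4.8,0,-1,0,0,0],[0,-4.8,0,-1,0,0,0],[0,-4.8,0,-1,0,0,0],[0,-4.5,0,-1,0,0,0],[0,0,0,0,0,-8.5,0],[0,0,0,0,0,-8.5,0],[0,0,0,0,0,-8.5,0]]]' >/dev/null
python3 -m creep '[[[0,0,0,0,0,-8.5,0],[0,0,0,0,0,-8.5,0],[0,0,0,0,0,-8.5,0],[0,0,0,0,0,-8.5,0],[0,0,0,0,0,-8.5,0],[0,0,0,0,0,-8.5,0],[0,0,0,0,0,-8.5,0],[0,0,0,0,0,-8.5,0]]]' >/dev/null
python3 - <<'E'
from h import *
c=cam('top','t3')
for n,b in dict(coupling=(.044,-.09),tin=(-.044,-.09),tape=(-.044,0),tee=(.044,0),elbow=(.044,.09),carton=(-.044,.09)).items():
    r=find(c,n,b2w(*b),.04 if n in('tee','elbow','carton') else .032,base=.005,th0s=[BT]); print('off',((w2b(r[:2])-b)*1000).round(1),np.degrees(r[2]-BT).round(1))
w=cam('wrist','w10')
X=cloud(w).reshape(-1,3);X=X[~np.isnan(X[:,0])]
H=X[(X[:,2]>.036)&(X[:,2]<.046)&(abs(X[:,0]-.46)<.12)&(abs(X[:,1]-.4)<.12)]
print('handle',len(H),[np.round(q,4) for q in cv2.minAreaRect((H[:,:2]*1000).astype(np.float32))],np.percentile(H[:,2],[50,95]))
L=X[(X[:,2]>.006)&(X[:,2]<.018)&(abs(X[:,0]-.46)<.2)&(abs(X[:,1]-.4)<.2)]
print('plate',len(L),np.round(np.median(L[:,2]),4),[np.round(q,4) for q in cv2.minAreaRect((L[:,:2]*1000).astype(np.float32))])
go(.462,.397,.1,0)
big=np.vstack([cv2.resize(c['frame'][140:245,205:350,::-1],None,fx=3,fy=3,interpolation=cv2.INTER_CUBIC)]);cv2.imwrite('pics/t3c.png',big)
E
```

```text
t: 55.2
tool_pos: [0.5263, 0.161, 0.1736]
orientation: [-1.188, 1.266, -1.251]
force: [1.3, -0.2, 0.4]
opening: 0.0596
coupling x,y mm [603.3 -22. ] th deg 0.0 cost 1.07 n 135 ztop 0.0432
off [-2.5  0.1] 3.6
tin x,y mm [515.7 -16.4] th deg 0.0 cost 0.93 n 273 ztop 0.0405
off [-2.2  0.1] 3.6
tape x,y mm [522.6  74.1] th deg 0.0 cost 1.03 n 231 ztop 0.032
off [-1.1  0.9] 3.6
tee x,y mm [610.9  67.5] th deg -1.4 cost 1.21 n 449 ztop 0.0402
off [-0.5 -0. ] 2.2
elbow x,y mm [617.2 158.6] th deg -3.5 cost 1.25 n 421 ztop 0.0405
off [-0.   1.2] 0.1
carton x,y mm [530.2 163.4] th deg -3.2 cost 0.95 n 408 ztop 0.0399
off [0.8 0.5] 0.4
handle 1101 [array([465.5493, 398.0944]), array([98.9567, 16.0377]), np.float64(1.0364)] [0.04206465 0.04339357]
plate 29438 0.0114 [array([488.6591, 348.7548]), array([335.5686, 289.5203]), np.float64(1.2443)]
t 56.9 pos [0.5071 0.4105 0.2239] F [ 0.8 -0.8 -0.1] op 0.0929 | turn [-0.75  0.23  0.95] | shift then [-4.51 12.39 -1.35] | now-axes [-4.72 12.29 -1.5 ]
```

View pics/t3c.png

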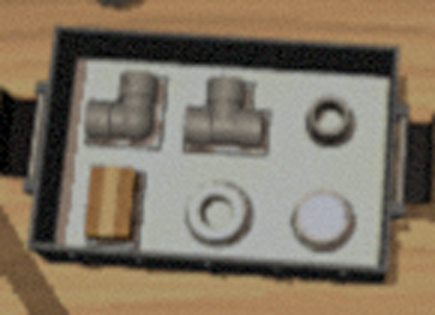

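View pics/w10.png

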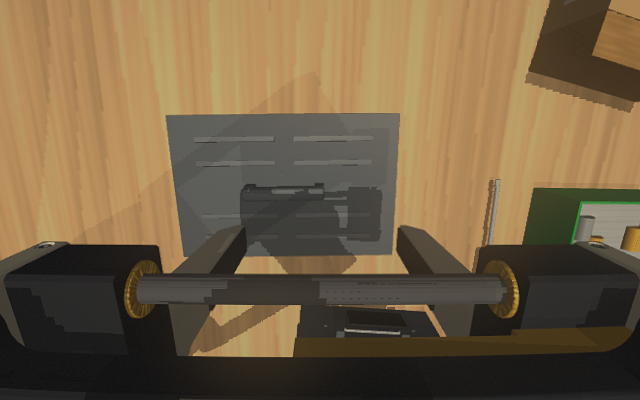

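```bash
python3 -m creep '[[[0.2,-2.3,2,-0.8,-0.7,0,0.9],[0.3,-2.2,2,-0.7,0,0,0],[0.5,0,2,0,0,0,0],[0.5,0,0,0,0,-8.5,0],[0.5,0,0,0,0,-8.5,0],[0.5,0,0,0,0,-8.5,0],[0.5,0,0,0,0,-8.5,0],[0.5,0,0,0,0,-8.5,0]]]' >/dev/null
python3 -m creep '[[[0.5,0,0,0,0,-8.5,0],[0.5,0,0,0,0,-8.5,0],[0.5,0,0,0,0,-8.5,0],[0.5,0,0,0,0,-8.5,0],[0.5,0,0,0,0,-8.5,0],[0.5,0,0,0,0,-6,0],[0.5,0,0,0,0,0,0],[0.5,0,0,0,0,0,0]]]' >/dev/null
python3 - <<'E'
from h import *
w=cam('wrist','w11')
X=cloud(w).reshape(-1,3);X=X[~np.isnan(X[:,0])]
H=X[(X[:,2]>.036)&(X[:,2]<.046)&(abs(X[:,0]-.46)<.12)&(abs(X[:,1]-.4)<.08)]
print('handle',len(H),[np.round(q,4) for q in cv2.minAreaRect((H[:,:2]*1000).astype(np.float32))],np.percentile(H[:,2],[50,95]))
go(.464,.3977,.03,91.1)
E
```

```text
handle 1499 [array([464.8909, 398.2987]), array([99.568 , 16.0042]), np.float64(1.4525)] [0.04206444 0.04332924]
t 58.55 pos [0.4613 0.3955 0.1694] F [ 0.2 -0.7  0.3] op 0.0463 | turn [ 0.33 -1.15  0.23] | shift then [ 0.22 13.94 -0.27] | now-axes [ 0.17 13.94 -0.19]
```

```bash
python3 -m creep '[[[0.5,0.2,0,-0.3,0.3,-1.1,0.2],[0.5,0,3,0,0,0,0],[0.5,0,3,0,0,0,0],[0.5,0,3,0,0,0,0],[0.5,0,1,0,0,0,0],[0.5,0,0.3,0,0,0,0],[0.5,0,0,0,0,0,0],[0.5,0,0,0,0,0,0]]]' >/dev/null
python3 - <<'E'
from h import *
go(.464,.398,.03,91.2)
E
```

```text
t 59.35 pos [0.4681 0.4001 0.0682] F [ 0.1  0.3 -0.1] op 0.0466 | turn [ 0.29 -0.76  0.21] | shift then [-0.2   3.82  0.42] | now-axes [-0.22  3.81  0.43]
```

```bash
python3 -m creep '[[[0.5,-0.2,0,0.3,0.3,-0.7,0.2],[0.5,0,1.4,0.1,0,0,0],[0.5,0,1.4,0,0,0,0],[0.5,0,0.6,0,0,0,0],[0.5,0,0.3,0,0,0,0],[0.5,0,0,0,0,0,0],[0.7,0,0,0,0,0,0],[1,0,0,0,0,0,0]]]' 40 >/dev/null
python3 - <<'E'
from h import *
go(.464,.398,.03,91.2)
E
```

```text
t 60.15 pos [0.4655 0.3992 0.0312] F [-0.2  0.4  0.3] op 0.0347 | turn [ 0.18 -0.01  0.15] | shift then [-0.12  0.12  0.16] | now-axes [-0.12  0.12  0.16]
```

```bash
python3 -m creep '[[[1,0,0.05,0.15,0,0,0],[1,0,0,0,0,0,0],[1,0,0,0,0,0,0],[1,0,0,0,0,0,0],[1,0,0,0,0,0,0],[1,0,-3,0,0,0,0],[1,0,-3.5,0,0,0,0],[1,0,-3.5,0,0,0,0]]]' 40
python3 -m creep '[[[1,0,-3.5,0,0,0,0],[1,0,-1,0,0,8.4,0],[1,0,0,0,0,8.4,0],[1,0,0,0,0,8.4,0],[1,0,0,0,0,8.4,0],[1,0,0,0,0,8.4,0],[1,0,0,0,0,8.4,0],[1,0,0,0,0,8.4,0]]]' >/dev/null
python3 -m creep '[[[1,0,0,0,0,8.4,0],[1,0,0,0,0,8.4,0],[1,0,0,0,0,8.4,0],[1,0,0,0,0,8.4,0],[1,0,0,0,0,0,0],[1,0,0,0,0,0,0],[1,0,0,0,0,0,0],[1,0,0,0,0,0,0]]]'
python3 - <<'E'
from h import *
go(*b2w(0,0),.16,-3.64)
c=cam('wrist','w12')
E
```

```text
t: 60.95
tool_pos: [0.4588, 0.3953, 0.1249]
orientation: [-1.197, -1.214, 1.233]
force: [0.0, 1.1, -2.5]
opening: 0.0151
t: 62.55
tool_pos: [0.4582, 0.3958, 0.1744]
orientation: [-1.576, 0.047, -0.033]
force: [0.2, 0.4, -2.8]
opening: 0.0152
t 62.55 pos [0.4582 0.3958 0.1744] F [ 0.2  0.4 -2.8] op 0.0152 | turn [ 0.31  0.73 -0.51] | shift then [ 12.98   1.44 -31.79] | now-axes [ 12.58   1.5  -31.95]
```

View pics/w12.png

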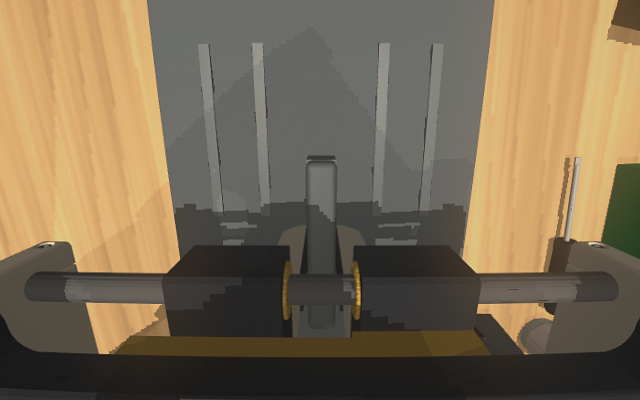

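Run:
```python
from h import *
c=load('wrist');s=readout.read_state();M=Ro.from_rotvec(s['orientation']).as_matrix()
L=((cloud(c)-s['tool_pos'])@M*1000).reshape(-1,3);L=L[~np.isnan(L[:,0])]
h=L[(L[:,1]<-6)&(L[:,1]>-22)&(abs(L[:,0])<25)&(L[:,2]>10)&(L[:,2]<80)]
print('handle',len(h),np.percentile(h,[.5,50,99.5],axis=0).round(1).tolist())
p=L[(L[:,1]>10)&(L[:,1]<35)&(abs(L[:,0])<130)&(L[:,2]>20)&(L[:,2]<190)]
print('plate',len(p),np.percentile(p,[.1,50,99.9],axis=0).round(1).tolist())
for z0 in(40,70,100,130):
    q=p[abs(p[:,2]-z0)<4]; print(z0,q[:,0].min().round(1),q[:,0].max().round(1),np.median(q[:,1]).round(1))
```

```text
handle 2309 [[-6.7, -12.6, 10.2], [1.1, -10.8, 31.5], [9.2, -7.2, 50.6]]
plate 64576 [[-93.7, 16.7, 20.2], [0.5, 19.7, 85.2], [95.4, 21.9, 135.0]]
40 -94.1 96.0 19.8
70 -93.8 96.1 19.7
100 -94.0 95.8 19.6
130 -94.8 96.2 19.6
```

```bash
python3 -m creep '[[[1,0,0,0,0.3,0.7,-0.5],[1,1.8,0,-4,0,0,0],[1,1.8,0,-4,0,0,0],[1,1.8,0,-4,0,0,0],[1,1.8,0,-4,0,0,0],[1,1.8,0,-4,0,0,0],[1,1.8,0,-4,0,0,0],[1,1.8,0,-4,0,0,0]]]' >/dev/null
python3 -m creep '[[[1,0.5,0,-3,0,0,0],[1,0,0,0,0,0,0],[1,0,0,0,0,0,0],[1,0,0,0,0,0,0],[1,0,0,0,0,0,0],[1,0,0,0,0,0,0],[1,0,0,0,0,0,0],[1,0,0,0,0,0,0]]]' >/dev/null
python3 - <<'E'
from h import *
go(*b2w(0,0),.115,-3.64)
E
```

```text
t 64.2 pos [0.5734 0.0723 0.1755] F [-1.  -0.4 -3.2] op 0.0157 | turn [-0.21  0.64  0.54] | shift then [-0.57  6.05 -0.23] | now-axes [-0.63  6.05 -0.25]
```

```bash
python3 -m creep '[[[1,-0.6,0,-0.2,-0.2,0.6,0.5],[1,0,1.5,0,0,0,0],[1,0,1.5,0,0,0,0],[1,0,1.5,0,0,0,0],[1,0,0.7,0,0,0,0],[1,0,0,0,0,0,0],[1,0,0,0,0,0,0],[1,0,0,0,0,0,0]]]' >/dev/null
python3 - <<'E'
from h import *
go(*b2w(0,0),.10,-3.64)
E
```

```text
t 65.0 pos [0.5649 0.0708 0.1162] F [-0.4  0.4 -2.5] op 0.0156 | turn [ 0.03  0.02 -0.24] | shift then [ 0.27  1.62 -0.03] | now-axes [ 0.27  1.62 -0.03]
```

```bash
python3 -m creep '[[[1,0.25,0,0,0,0,-0.2],[1,0,0.4,0,0,0,0],[1,0,0.4,0,0,0,0],[1,0,0.2,0,0,0,0],[1,0,0,0,0,0,0],[1,0,0,0,0,0,0],[1,0,0,0,0,0,0],[1,0,0,0,0,0,0]]]' >/dev/null
python3 - <<'E'
from h import *
go(*b2w(0,0),.10,-3.64)
E
```

```text
t 65.8 pos [0.5693 0.0707 0.1076] F [-0.8 -0.4 -2.3] op 0.0157 | turn [0.01 0.01 0.2 ] | shift then [-0.17  0.76 -0.05] | now-axes [-0.17  0.76 -0.05]
```

```bash
python3 -m creep '[[[1,-0.15,0,-0.05,0,0,0.2],[1,0,0.2,0,0,0,0],[1,0,0.2,0,0,0,0],[1,0,0.2,0,0,0,0],[1,0,0.2,0,0,0,0],[1,0,0.1,0,0,0,0],[1,0,0.1,0,0,0,0],[1,0,0,0,0,0,0]]]' >/dev/null
python3 - <<'E'
from h import *
go(*b2w(0,0),.0997,-3.64)
c=cam('top');X=cloud(c).reshape(-1,3);X=X[~np.isnan(X[:,0])]
b=np.c_[(X[:,:2]-BX)@Ro.from_euler('z',BT).as_matrix()[:2,:2],X[:,2]]
for x in(-.08,.08):
  for y in(-.13,-.06,.06,.13):
    k=b[(abs(b[:,0]-x)<.01)&(abs(b[:,1]-y)<.012)&(b[:,2]<.1)];print(x,y,len(k),np.median(k[:,2]).round(4) if len(k) else None)
E
```

```text
t 66.6 pos [0.5681 0.0703 0.1006] F [-0.3 -0.6 -2.2] op 0.0159 | turn [0.01 0.03 0.05] | shift then [-0.06  0.09  0.  ] | now-axes [-0.06  0.09  0.  ]
-0.08 -0.13 83 0.0804
-0.08 -0.06 56 0.081
-0.08 0.06 6 0.0805
-0.08 0.13 14 0.0816
0.08 -0.13 77 0.0809
0.08 -0.06 77 0.0804
0.08 0.06 0 None
0.08 0.13 29 0.0801
```

```bash
python3 -m creep '[[[1,-0.05,0.15,0,0,0,0],[1,0,0.15,0,0,0,0],[1,0,0.15,0,0,0,0],[1,0,0.15,0,0,0,0],[1,0,0.15,0,0,0,0],[1,0,0.15,0,0,0,0],[1,0,0.15,0,0,0,0],[1,0,0.15,0,0,0,0]]]'
python3 - <<'E'
from h import *
go(*b2w(0,0),.0997,-3.64)
E
```

```text
t: 67.45
tool_pos: [0.5682, 0.0703, 0.1003]
orientation: [-1.571, 0.047, -0.051]
force: [-8.4, -0.7, 12.5]
opening: 0.0156
t 67.45 pos [0.5682 0.0703 0.1003] F [-8.4 -0.7 12.5] op 0.0156 | turn [0.05 0.06 0.14] | shift then [-0.06  0.06 -0.  ] | now-axes [-0.06  0.06  0.  ]
```

```bash
python3 -m creep '[[[0.6,0,0,0,0,0,0],[0.6,0,0,0,0,0,0],[0.6,0,0,0,0,0,0],[0.6,0,0,0,0,0,0],[0.6,0,-1,0,0,0,0],[0.6,0,-4,0,0,0,0],[0.8,0,-4,0,0,0,0],[1,0,0,4,0,0,0]]]' 20
python3 -m creep '[[[1,0,0,4,0,0,0],[1,0,0,4.5,0,0,0],[1,0,0,4.5,0,0,0],[1,0,0,4.5,0,0,0],[1,0,0,0,0,0,0],[1,0,0,0,0,0,0],[1,0,0,0,0,0,0],[1,0,0,0,0,0,0]]]' >/dev/null
python3 - <<'E'
from h import *
go(*b2w(0,.208),.085,-3.64)
c=cam('top');X=cloud(c).reshape(-1,3);X=X[~np.isnan(X[:,0])]
b=np.c_[(X[:,:2]-BX)@Ro.from_euler('z',BT).as_matrix()[:2,:2],X[:,2]]
for x in(-.08,.08):
  for y in(-.13,-.06,.06,.13):
    k=b[(abs(b[:,0]-x)<.01)&(abs(b[:,1]-y)<.012)&(b[:,2]<.1)];print(x,y,len(k),np.median(k[:,2]).round(4) if len(k) else None)
c=cam('scene','s2');cv2.imwrite('pics/s2c.png',cv2.resize(c['frame'][140:260,270:450,::-1],None,fx=4,fy=4,interpolation=cv2.INTER_CUBIC))
E
```

```text
t: 68.25
tool_pos: [0.5704, 0.1074, 0.1938]
orientation: [-1.572, 0.052, -0.054]
force: [1.0, 1.1, 0.0]
opening: 0.0255
t 69.05 pos [0.5844 0.2911 0.2019] F [ 0.4 -0.8  0.5] op 0.0003 | turn [-0.1  -0.21  0.58] | shift then [-0.28 11.69 -1.34] | now-axes [-0.39 11.68 -1.36]
-0.08 -0.13 83 0.0803
-0.08 -0.06 85 0.0803
-0.08 0.06 80 0.0806
-0.08 0.13 80 0.0808
0.08 -0.13 77 0.0801
0.08 -0.06 76 0.081
0.08 0.06 71 0.0811
0.08 0.13 72 0.0803
```

View pics/s2c.png

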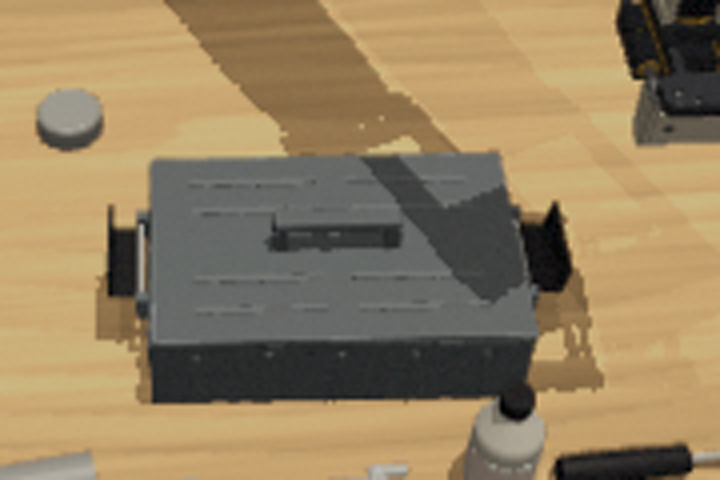

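```bash
python3 -m creep '[[[1,-0.3,3,-0.8,0,0,0.5],[1,0,3,0,0,0,0],[1,0,3,0,0,0,0],[1,0,1.6,0,0,0,0],[1,0,0.6,0,0,0,0],[1,0,0,0,0,0,0],[1,0,0,0,0,0,0],[1,0,0,0,0,0,0]]]' >/dev/null
python3 - <<'E'
from h import *
go(*b2w(0,.163),.085,-3.64)
E
```

```text
t 69.95 pos [0.5859 0.2787 0.0927] F [-1.  -0.1  0.1] op 0.0005 | turn [-0.29 -0.67  0.52] | shift then [-0.51  0.77 -4.61] | now-axes [-0.46  0.74 -4.62]
```

```bash
python3 -m creep '[[[1,-0.4,0.7,0,-0.3,-0.6,0.5],[1,0,0,-0.8,0,0,0],[1,0,0,-0.8,0,0,0],[1,0,0,-0.8,0,0,0],[1,0,0,-0.8,0,0,0],[1,0,0,-0.5,0,0,0],[1,0,0,0,0,0,0],[1,0,0,0,0,0,0]]]'
python3 - <<'E'
from h import *
go(*b2w(0,.163),.085,-3.64)
E
```

```text
t: 70.75
tool_pos: [0.5839, 0.2493, 0.0971]
orientation: [-1.551, 0.037, -0.059]
force: [0.7, 0.5, -0.2]
opening: 0.0004
t 70.75 pos [0.5839 0.2493 0.0971] F [ 0.7  0.5 -0.2] op 0.0004 | turn [-1.14  0.13  0.79] | shift then [-0.5   1.21 -1.67] | now-axes [-0.52  1.17 -1.69]
```

```bash
python3 -m creep '[[[1,-0.3,0.5,0,-1,0,0.6],[1,-0.2,0.5,0,0,0,0],[1,0,0.1,-0.6,0,0,0],[1,0,0.1,-0.6,0,0,0],[1,0,0.1,-0.5,0,0,0],[1,0,0,-0.3,0,0,0],[1,0,0,0,0,0,0],[1,0,0,0,0,0,0]]]'
python3 - <<'E'
from h import *
go(*b2w(0,.163),.085,-3.64)
c=cam('scene','s3');X=cloud(c).reshape(-1,3);X=X[~np.isnan(X[:,0])]
b=np.c_[(X[:,:2]-BX)@Ro.from_euler('z',BT).as_matrix()[:2,:2],X[:,2]]
k=b[(abs(abs(b[:,0])-.029)<.005)&(b[:,1]>.1)&(b[:,1]<.2)&(b[:,2]>.05)&(b[:,2]<.12)]
for y in np.arange(.1,.2,.005):
    q=k[abs(k[:,1]-y)<.0025]
    if len(q): print(y.round(3),len(q),q[:,2].min().round(3),q[:,2].max().round(3))
E
```

```text
t: 71.55
tool_pos: [0.5822, 0.2466, 0.0966]
orientation: [-1.543, 0.032, -0.058]
force: [1.4, 1.6, 2.5]
opening: 0.0006
t 71.55 pos [0.5822 0.2466 0.0966] F [1.4 1.6 2.5] op 0.0006 | turn [-1.6   0.37  0.91] | shift then [-0.34  1.16 -1.38] | now-axes [-0.37  1.12 -1.41]
0.1 4 0.079 0.084
0.105 7 0.078 0.084
0.11 9 0.078 0.083
0.115 7 0.079 0.083
0.12 6 0.079 0.082
0.125 8 0.079 0.083
0.13 6 0.076 0.082
0.135 9 0.077 0.086
0.14 7 0.078 0.084
0.145 2 0.079 0.082
0.15 5 0.062 0.066
0.155 6 0.062 0.067
0.16 19 0.059 0.1
0.165 14 0.067 0.097
0.17 3 0.071 0.08
```

```bash
python3 -m creep '[[[1,-0.3,0,-0.5,-1.4,0,0.8],[1,0,0,-1,0,0,0],[1,0,0,-1,0,0,0],[1,0,0,-1,0,0,0],[1,0,0,0,0,0,0],[1,0,0,0,0,0,0],[1,0,0,0,0,0,0],[1,0,0,0,0,0,0]]]'
python3 - <<'E'
from h import *
go(*b2w(0,.163),.085,-3.64)
c=cam('scene','s3');X=cloud(c).reshape(-1,3);X=X[~np.isnan(X[:,0])]
b=np.c_[(X[:,:2]-BX)@Ro.from_euler('z',BT).as_matrix()[:2,:2],X[:,2]]
k=b[(abs(abs(b[:,0])-.029)<.005)&(b[:,1]>.1)&(b[:,1]<.2)&(b[:,2]>.05)&(b[:,2]<.12)]
for y in np.arange(.12,.2,.005):
    q=k[abs(k[:,1]-y)<.0025]
    if len(q): print(y.round(3),len(q),q[:,2].min().round(3),q[:,2].max().round(3))
E
```

```text
t: 72.4
tool_pos: [0.5807, 0.2115, 0.0998]
orientation: [-1.567, 0.04, -0.052]
force: [-0.5, -0.8, 3.7]
opening: 0.0002
t 72.4 pos [0.5807 0.2115 0.0998] F [-0.5 -0.8  3.7] op 0.0002 | turn [-0.2   0.28  0.45] | shift then [-0.42  1.48  2.13] | now-axes [-0.42  1.49  2.13]
0.12 5 0.079 0.083
0.125 11 0.079 0.093
0.13 8 0.078 0.091
0.135 6 0.078 0.092
0.14 8 0.08 0.09
0.145 2 0.086 0.09
0.15 8 0.07 0.09
0.155 3 0.082 0.088
```

```bash
python3 -m creep '[[[1,-0.4,0,-0.5,0,0,0.4],[1,0,0.3,-0.2,0,0,0],[1,0,0.3,0,0,0,0],[1,0,0.3,0,0,0,0],[1,0,0.3,0,0,0,0],[1,0,0.3,0,0,0,0],[1,0,0.3,0,0,0,0],[1,0,0.3,0,0,0,0]]]'
python3 - <<'E'
from h import *
go(*b2w(0,.135),.097,-3.64)
c=cam('scene','s3');X=cloud(c).reshape(-1,3);X=X[~np.isnan(X[:,0])]
b=np.c_[(X[:,:2]-BX)@Ro.from_euler('z',BT).as_matrix()[:2,:2],X[:,2]]
k=b[(abs(abs(b[:,0])-.029)<.005)&(b[:,1]>.1)&(b[:,1]<.2)&(b[:,2]>.05)&(b[:,2]<.12)]
for y in np.arange(.12,.2,.005):
    q=k[abs(k[:,1]-y)<.0025]
    if len(q): print(y.round(3),len(q),q[:,2].min().round(3),q[:,2].max().round(3))
E
```

```text
t: 73.25
tool_pos: [0.5762, 0.2042, 0.097]
orientation: [-1.567, 0.042, -0.047]
force: [-11.5, -3.9, 24.8]
opening: 0.0002
t 73.25 pos [0.5762 0.2042 0.097 ] F [-11.5  -3.9  24.8] op 0.0002 | turn [-0.2   0.39  0.14] | shift then [-0.01 -0.    0.09] | now-axes [-0.01 -0.    0.09]
0.12 9 0.078 0.089
0.125 5 0.083 0.09
0.13 7 0.085 0.088
0.135 4 0.083 0.09
0.14 4 0.084 0.087
0.145 3 0.087 0.088
0.15 5 0.075 0.087
```

```bash
python3 -m creep '[[[1,0,-3,0,0,0,0],[1,0,-4,0,0,0,0],[1,0,-2,-3,0,0,0],[1,0,0,-4.8,0,0,0],[1,0,0,-4.8,0,0,0],[1,0,0,-4.8,0,0,0],[1,0,0,-4.8,0,0,0],[1,0,0,-4.8,0,0,0]]]'
python3 -m creep '[[[1,0,0,-4.8,0,0,0],[1,0,0,-4.8,0,0,0],[1,0,0,0,0,0,0],[1,0,0,0,0,0,0],[1,0,0,0,0,0,0],[1,0,0,0,0,0,0],[1,0,0,0,0,0,0],[1,0,0,0,0,0,0]]]' >/dev/null
python3 - <<'E'
from h import *
go(*b2w(0,-.21),.092,-3.64)
E
```

```text
t: 74.1
tool_pos: [0.5573, -0.0682, 0.1866]
orientation: [-1.566, 0.037, -0.033]
force: [1.1, 0.6, -0.1]
opening: 0.0008
t 74.9 pos [ 0.5489 -0.1697  0.1824] F [-0.5  0.  -0. ] op 0.0004 | turn [-0.4   0.9  -0.46] | shift then [0.34 9.04 3.08] | now-axes [0.46 9.06 3.01]
```

```bash
python3 -m creep '[[[1,0.4,0,1,-0.4,0.9,-0.4],[1,0,2.5,0.8,0,0,0],[1,0,2.5,0,0,0,0],[1,0,2.5,0,0,0,0],[1,0,1,0,0,0,0],[1,0,0,0,0,0,0],[1,0,0,0,0,0,0],[1,0,0,0,0,0,0]]]' >/dev/null
python3 - <<'E'
from h import *
go(*b2w(0,-.18),.092,-3.64)
E
```

```text
t 75.7 pos [ 0.5576 -0.147   0.0992] F [-0.1  0.5 -0.6] op 0.0003 | turn [0.09 0.4  0.31] | shift then [-0.38  0.72  3.75] | now-axes [-0.36  0.71  3.76]
```

```bash
python3 -m creep '[[[1,-0.35,0.8,0,0,0.4,0.3],[1,0,0,1,0,0,0],[1,0,0,1,0,0,0],[1,0,0,1,0,0,0],[1,0,0,1,0,0,0],[1,0,0,0,0,0,0],[1,0,0,0,0,0,0],[1,0,0,0,0,0,0]]]'
python3 - <<'E'
from h import *
go(*b2w(0,-.14),.097,-3.64)
c=cam('scene','s3');X=cloud(c).reshape(-1,3);X=X[~np.isnan(X[:,0])]
b=np.c_[(X[:,:2]-BX)@Ro.from_euler('z',BT).as_matrix()[:2,:2],X[:,2]]
k=b[(abs(abs(b[:,0])-.029)<.005)&(b[:,1]<-.12)&(b[:,1]>-.2)&(b[:,2]>.05)&(b[:,2]<.12)]
for y in np.arange(-.2,-.115,.005):
    q=k[abs(k[:,1]-y)<.0025]
    if len(q): print(y.round(3),len(q),q[:,2].min().round(3),q[:,2].max().round(3))
E
```

```text
t: 76.5
tool_pos: [0.5616, -0.1083, 0.0997]
orientation: [-1.583, 0.041, -0.06]
force: [-0.9, -2.0, -0.3]
opening: 0.0007
t 76.5 pos [ 0.5616 -0.1083  0.0997] F [-0.9 -2.  -0.3] op 0.0007 | turn [ 0.73 -0.05  0.74] | shift then [-0.54  0.27  3.86] | now-axes [-0.55  0.21  3.86]
-0.175 7 0.068 0.083
-0.17 9 0.067 0.091
-0.165 9 0.063 0.098
-0.16 5 0.063 0.068
-0.155 4 0.061 0.065
-0.145 3 0.079 0.083
-0.14 8 0.078 0.084
-0.135 6 0.077 0.084
-0.13 5 0.081 0.082
-0.125 11 0.078 0.082
-0.12 2 0.081 0.081
```

```bash
python3 -m creep '[[[1,-0.5,0.2,0.5,0.7,0,0.7],[1,0,0,1,0,0,0],[1,0,0,1,0,0,0],[1,0,0,1,0,0,0],[1,0,0,0.6,0,0,0],[1,0,0,0,0,0,0],[1,0,0,0,0,0,0],[1,0,0,0,0,0,0]]]'
python3 - <<'E'
from h import *
go(*b2w(0,-.137),.097,-3.64)
c=cam('scene','s3');X=cloud(c).reshape(-1,3);X=X[~np.isnan(X[:,0])]
b=np.c_[(X[:,:2]-BX)@Ro.from_euler('z',BT).as_matrix()[:2,:2],X[:,2]]
k=b[(abs(abs(b[:,0])-.029)<.005)&(b[:,1]<-.12)&(b[:,1]>-.2)&(b[:,2]>.05)&(b[:,2]<.12)]
for y in np.arange(-.2,-.115,.005):
    q=k[abs(k[:,1]-y)<.0025]
    if len(q): print(y.round(3),len(q),q[:,2].min().round(3),q[:,2].max().round(3))
E
```

```text
t: 77.35
tool_pos: [0.5622, -0.0677, 0.1012]
orientation: [-1.574, 0.046, -0.057]
force: [0.7, -0.3, 1.8]
opening: 0.0007
t 77.35 pos [ 0.5622 -0.0677  0.1012] F [ 0.7 -0.3  1.8] op 0.0007 | turn [ 0.19 -0.1   0.39] | shift then [-0.34  0.42  0.1 ] | now-axes [-0.35  0.42  0.1 ]
-0.16 4 0.083 0.088
-0.155 4 0.068 0.087
-0.15 8 0.069 0.089
-0.145 8 0.082 0.091
-0.14 3 0.079 0.088
-0.135 9 0.081 0.091
-0.13 5 0.08 0.094
-0.125 6 0.079 0.091
-0.12 2 0.078 0.08
```

Now press down.

```bash
python3 -m creep '[[[1,-0.3,0.3,0.1,0,0,0.4],[1,0,0.3,0,0,0,0],[1,0,0.3,0,0,0,0],[1,0,0.3,0,0,0,0],[1,0,0.3,0,0,0,0],[1,0,0.3,0,0,0,0],[1,0,0.3,0,0,0,0],[1,0,0.3,0,0,0,0]]]'
python3 -m creep '[[[1,0,-3,0,0,0,0],[1,0,-4,0,0,0,0],[1,0,-3,0,0,0,0],[1,0,0,-4,0,0,0],[1,0,0,-4,0,0,0],[1,0,0,-4,0,0,0],[1,0,0,-4,0,0,0],[1,0,0,-3,0,0,0]]]' >/dev/null
python3 - <<'E'
from h import *
go(*b2w(0,-.137),.097,-3.64)
for n in('scene','top'):
    c=cam(n,'f_'+n);X=cloud(c).reshape(-1,3);X=X[~np.isnan(X[:,0])]
    b=np.c_[(X[:,:2]-BX)@Ro.from_euler('z',BT).as_matrix()[:2,:2],X[:,2]]
    for s in(1,-1):
        k=b[(abs(b[:,0])<.033)&(s*b[:,1]>.1)&(s*b[:,1]<.2)&(b[:,2]>.05)&(b[:,2]<.12)]
        print(n,s,[(y.round(3),np.median(k[abs(s*k[:,1]-y)<.0025][:,2]).round(4)) for y in np.arange(.11,.19,.005) if (abs(s*k[:,1]-y)<.0025).sum()>2])
    if n=='top': print('lid',[np.median(b[(abs(b[:,0]-x)<.01)&(abs(b[:,1]-y)<.012)][:,2]).round(4) for x in(-.08,.08) for y in(-.13,-.06,.06,.13)])
c=load('scene');cv2.imwrite('pics/fin.png',cv2.resize(c['frame'][140:260,270:450,::-1],None,fx=4,fy=4,interpolation=cv2.INTER_CUBIC))
E
```

```text
t: 78.2
tool_pos: [0.5602, -0.0653, 0.0969]
orientation: [-1.571, 0.051, -0.052]
force: [-12.5, 3.5, 27.7]
opening: 0.0002
t 79.0 pos [ 0.5432 -0.2572  0.1973] F [ 0.5 -0.1 -0.7] op 0.0006 | turn [-0.05  0.22 -0.55] | shift then [ 0.35 10.03 19.14] | now-axes [ 0.52 10.05 19.13]
scene 1 [(np.float64(0.11), np.float64(0.0806)), (np.float64(0.115), np.float64(0.0809)), (np.float64(0.12), np.float64(0.0819)), (np.float64(0.125), np.float64(0.0863)), (np.float64(0.13), np.float64(0.0867)), (np.float64(0.135), np.float64(0.0875)), (np.float64(0.14), np.float64(0.0871)), (np.float64(0.145), np.float64(0.0861)), (np.float64(0.15), np.float64(0.0861))]
scene -1 [(np.float64(0.11), np.float64(0.0807)), (np.float64(0.115), np.float64(0.0813)), (np.float64(0.12), np.float64(0.0809)), (np.float64(0.125), np.float64(0.0863)), (np.float64(0.13), np.float64(0.0861)), (np.float64(0.135), np.float64(0.0869)), (np.float64(0.14), np.float64(0.0875)), (np.float64(0.145), np.float64(0.086)), (np.float64(0.15), np.float64(0.0871)), (np.float64(0.155), np.float64(0.0789))]
top 1 [(np.float64(0.11), np.floa
[... 254 characters left out ...]
 (np.float64(0.145), np.float64(0.0864)), (np.float64(0.15), np.float64(0.0868)), (np.float64(0.155), np.float64(0.0861))]
top -1 [(np.float64(0.11), np.float64(0.0804)), (np.float64(0.115), np.float64(0.0807)), (np.float64(0.12), np.float64(0.0809)), (np.float64(0.125), np.float64(0.0864)), (np.float64(0.13), np.float64(0.0864)), (np.float64(0.135), np.float64(0.0862)), (np.float64(0.14), np.float64(0.0861)), (np.float64(0.145), np.float64(0.0866)), (np.float64(0.15), np.float64(0.0868)), (np.float64(0.155), np.float64(0.0865))]
lid [np.float64(0.0805), np.float64(0.0807), np.float64(0.0803), np.float64(0.0807), np.float64(0.0808), np.float64(0.0808), np.float64(0.0812), np.float64(0.0795)]
```

View pics/fin.png

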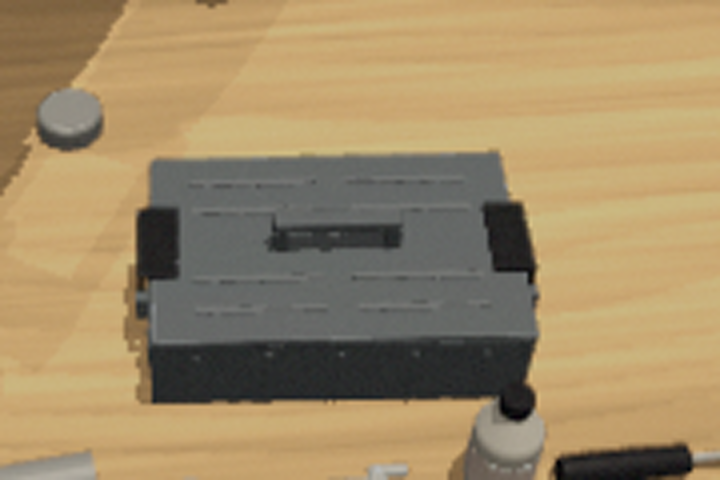

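Both clips lie level over the seated lid, hook tops at 86–87 mm all along. I'm handing the job in.

```bash
python3 -c "
from plant import robot
print(robot.close_job())"
```

```text
the job is handed in; nothing more can be done
None
```

The pipe-repair box is packed, closed and handed in at about 79 s on the robot's clock. All six items were there. The brown carton and grey tee were used; the purple carton look-alike and yellow tee look-alike were not touched.

- **Items:** Just before the lid went on, the top camera put every item within about 2.5 mm of its outline centre. It put the elbow and carton within 0.5° of square. The wrist camera differed from the top camera by about 2 mm, in line with the calibration limit. The tee read 2.2° off square in that check but 0.7° in an earlier one; I took this as noise and did not correct it.
- **Lid:** It was turned about a quarter turn, set down and pressed with about 12 N. Its plate measured 79.5–81.2 mm high at eight spots, against 80 mm for fully seated.
- **Clips:** I first swung both clips further out for gripper clearance. They were then pushed over the lid and pressed with about 25–28 N. Both hooks lie level, with tops at 86–87 mm against a nominal 86 mm.

The other things on the bench were not deliberately touched. I did not re-measure their positions at the end. The lid was still in its starting place when I picked it up, within camera error. The gripper was clear of everything at hand-in.

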